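# Change the collet die in the bolster

### The job

Change the tooling in the steel bolster over from the smallest collet die to the largest. The small punch goes back into its empty hole in the wooden punch stand, the largest die goes into the bolster with the largest punch standing in it, and the smallest die goes away in the beech saucer that the largest die came from, so park it on the steel plate or a clear bit of bench while the two change places. Everything ends upright and fully seated; leave the middle-sized die and punch where they are.

Things in the scene. Friction and masses are not known exactly. Their poses are not given: they have to be found in the camera images.
- bolster: dark steel bolster fixed to the bench: square foot plate 108 mm wide, four cap screws to 15 mm height at its corners, and a round boss 82 mm across with an open round recess 62 mm across; recess floor 12 mm, rim 20 mm above the bench. Origin: centre of its underside, on the bench top.
- tray_l: turned beech saucer fixed to the bench, 88 mm across, 18 mm high, with a round recess 64 mm across whose floor is 10 mm above the bench. die_l stands in it at the start (die_m stands in another just like it). Origin: centre of its underside, on the bench top.
- stand: fixed wooden punch stand, plinth 64 mm (x) by 186 mm (y), flat top 40 mm above the bench, three upright holes 30 mm deep in a row at x = 0: 16 mm across at y = +0.056 (empty, for punch_s), 22 mm at y = +0.004 (punch_m), 36 mm at y = -0.056 (punch_l). Close the fingers along its x here. Origin: centre of its underside, on the bench.
- steel_flat: bare ground steel plate lying fixed on the bench, 58 mm (x) by 92 mm (y), 9 mm thick, nothing on it: a free spot to park a die. (A tall flex-shaft post stands right of the work, foot near x = 0.47, y = -0.46: swing in clear of it.) Origin: centre of its underside, on the bench top.
- die_s: round steel die, upright, 54 mm across, 30 mm high, its lowest 8 mm tapering to 47 mm across at the foot, about 0.42 kg; a tapering blind hole 16 mm across and 22 mm deep opens in its flat top; one fine groove round its side. All dies are alike outside. Origin: centre of its underside, z up. Smallest hole; starts in the bolster with punch_s in it.
- die_m: round steel die, upright, 54 mm across, 30 mm high, its lowest 8 mm tapering to 47 mm across at the foot, about 0.42 kg; a tapering blind hole 22 mm across and 22 mm deep opens in its flat top; two fine grooves round its side. All dies are alike outside. Origin: centre of its underside, z up. Middle hole; stays in its own saucer.
- die_l: round steel die, upright, 54 mm across, 30 mm high, its lowest 8 mm tapering to 47 mm across at the foot, about 0.42 kg; a tapering blind hole 36 mm across and 22 mm deep opens in its flat top; three fine grooves round its side. All dies are alike outside. Origin: centre of its underside, z up. Largest hole; starts in tray_l, hole empty.
- punch_s: smallest steel punch, upright, 66 mm long: from below a tapered nose 14 mm long (5 mm across at the tip, 13 at its top), a collar 26 mm across and 8 mm thick that rests flat round the hole, a round shank 14 mm across and 44 mm long to grip. 0.12 kg. Origin: centre of the nose tip, z up. Starts in die_s with its collar on the die.
- punch_m: middle-sized steel punch, upright, 76 mm long: from below a tapered nose 20 mm long (8 mm across at the tip, 19 at its top), a collar 31 mm across and 8 mm thick that rests flat round the hole, a round shank 18 mm across and 48 mm long to grip. 0.18 kg. Origin: centre of the nose tip, z up. In the stand's middle hole; stays.
- punch_l: largest steel punch, upright, 82 mm long: from below a tapered nose 22 mm long (20 mm across at the tip, 33 at its top), a collar 46 mm across and 8 mm thick that rests flat round the hole, a round shank 28 mm across and 52 mm long to grip. 0.36 kg. Origin: centre of the nose tip, z up. Starts in the stand's 36 mm hole.
Not all that is in view belongs to the job. Leave any red look-alike of the die_s alone.

How it is judged (in metres and radians):
At the end, for the whole second after the job is handed in: Large die seated in the bolster, small die in saucer tray_l, large punch in the large die, small punch in the stand's 16 mm hole: dies within 10 mm of centre, punches 6 mm, 3 mm of seated height, upright within 0.08 rad, released, at rest; middle die and punch upright within 12 mm of their start (horizontal distance between die_l and bolster below 0.01 m and z of die_l in the frame of bolster between 0.009 and 0.015 m and angle between each of die_l, die_s, punch_l, punch_s, die_m, punch_m's own z axis and vertical below 0.08 rad and horizontal distance between die_s and tray_l below 0.01 m and z of die_s in the frame of tray_l between 0.007 and 0.013 m and horizontal distance between punch_l and die_l below 0.006 m and z of punch_l in the frame of die_l between 0.005 and 0.011 m and x of punch_s in the frame of stand between -0.006 and 0.006 m and y of punch_s in the frame of stand between 0.05 and 0.062 m and z of punch_s in the frame of stand between 0.023 and 0.029 m and distance of each of die_m, punch_m from where it was at the start of the episode below 0.012 m and linear speed of each of die_s, die_l, punch_s, punch_l below 0.02 m/s); the robot touches nothing.
It fails at once if the middle-sized die is shifted, lifted out or upset (distance of die_m from where it was at the start of the episode above 0.02 m).
It fails at once if the middle-sized punch is shifted, pulled out or upset (distance of punch_m from where it was at the start of the episode above 0.02 m).
It also fails if it takes over 112 s, if anything falls off the work surface, if the arm or the gripper's body presses on something with over 40 N, if the wrist force passes 120 N, or if a joint passes its speed limit or range.

### The arm

A 7-joint arm with a two-finger parallel gripper is mounted at the origin on a cart in front of the work surface, level with it; the furniture and walls round the work are solid. World frame = base frame: x ahead of the robot, y to its left, z up, the work surface at z = 0. Lengths are in m, angles in degrees, forces in N, time in s.
With the tool pointing down it reaches from about 0.425 to 0.875 m from the base axis. Payload 4.7 kg.
Tool frame: the origin (TCP) lies on the centre line of the jaws, within the pads' length; the fingertips stand 14 mm ahead of it and the grasp point (between the pads) lies 5 mm behind it; z points along the fingers, y is the line along which they close (so a half turn about z gives the same grasp; the last joint's range is limited). The gripper opens to 87 mm and grips with 3 to 60 N. Pads are 19 mm wide; open, the fingers measure 117 mm over their backs; the gripper's body (75 mm by 190 mm) begins 51 mm behind the grasp point.
Start: joints at [75.923, 18.392, -4.016, 83.108, 1.295, 78.541, -3.26], TCP at [0.167, -0.628, 0.237] pointing down, gripper open.
Joint ranges: [-163.93, 163.93], [-17.29, 119.83], [-79.2, 71.16], [3.27, 140.29], [-89.18, 269.18], [5.43, 117.66], [-154.24, 154.24]. Speed limits (degrees/s): [147.25, 147.25, 180, 180, 180, 180, 180].

### API

Orientations are given as [roll, pitch, yaw] about the fixed x, y, z axes, in that order (R = Rz(yaw) Ry(pitch) Rx(roll)).
In Python, from cell import env gives the robot as it stands.
- The arm moves only by the tool jog_arm, never from a script. Its argument "motion" is a list that holds one entry, the list of rows, each a list of 7 numbers: the shift along the tool's x, y, z in units of 0.1 m (1.0 is 0.1 m), then the turn, a rotation vector about the tool's x, y, z in units of 180 degrees (1.0 is 180 degrees), then the closure, from 0 (fully open) to 1 (shut). A call has 1 to 5 rows; each row is the pose to reach, as a shift and turn from the pose commanded when the call began, along the tool's axes at that moment, turning the shorter way round; what a row does not reach only later rows make up. A row lasts 1/10 s, in which the tool goes at most 50 mm and 8.59 degrees, less where a joint would pass 70% of its speed; a pose out of reach is approached as far as the arm can. A call with a number of a shift or a turn outside -1 to 1 is refused whole. A call with a gripper value outside its range is refused whole. The fingers move at their own pace and stop on an object; "grip_force" is the grip in N (left out, the last holds). Time passes only in rows, so rows that repeat a pose let the fingers close. It gives the time, the measured TCP pose, the force, the opening and the grip force at its end, in the units of the state.
- env.get_obs(): the state, without advancing time (a new reading comes with each control period).
- env.read_camera(name): name is "side" or "top"; returns (picture, depth): 420x560x3 uint8, red, green, blue; 420x560 float32, m along the optical axis (not along the pixel's ray), 0 where there is no reading.
- env.camera_info(name): a dict with "camera_matrix" (3x3 intrinsics, pixels), "origin" and "orientation" of the camera in the world. Camera axes: x right, y down, z forward; pixel columns grow to the right and rows downward; lengths in m; the calibration is good to about 2 mm. A picture is of the moment at which its call begins. camera_info takes no time and is no camera call.
- env.sign_off(): hands the job in; it is judged then, once.
The state is a dict: "time_s": time; "qpos": joint angles; "joint_velocities": joint speeds; "effort": joint torques, N m; "tool_pos": TCP position; "tool_rot": TCP orientation; "force": force on the tool from outside, world axes, zero at the start; "wrist_torque": the same for the moment, N m; "grip_width": finger opening in m; "grasp_force": force on a finger pad.
Only numpy, scipy, OpenCV 4.12 (cv2) and the standard library are available. Lean on these libraries where they do the work, as an engineer would, in place of code of your own. Each camera call takes 0.05 s, during which the arm holds its last target. There are 200 camera calls.

## Working session

There is one attempt and no reset: what is moved stays moved. The work goes in short steps, Python scripts to look and compute and a tool call to move; the robot and the scene stay as the last step left them, time stands still between calls to the robot, and variables do not carry over. Pictures are saved under pics/ and viewed, at most 14 in all, crops included, and the job is handed in when it is done.

Besides the shell and the picture viewer there is one more tool, called after "Call:" as name(argument=value, ...) on one line, values as JSON. jog_arm: Moves the arm, as the interface text tells. Shifts and turns lie within -1 to 1; 1 stands for 0.1 m of shift or 180 degrees of turn. Its arguments: {"type":"object","properties":{"motion":{"type":"array","items":{"type":"array","items":{"type":"array","items":{"type":"number"}}}},"grip_force":{"type":"number"}},"required":["motion"]}

```bash
mkdir -p pics; cat > h.py <<'E'
import numpy as np, cv2
from cell import env
from scipy.spatial.transform import Rotation as R
def save(n,name): 
    im,d=env.read_camera(name); cv2.imwrite(f'pics/{n}.png',im[:,:,::-1]); np.save(f'pics/{n}.npy',d); return im,d
def cam(name):
    c=env.camera_info(name); o=np.array(c['orientation'],float)
    Rm=o if o.shape==(3,3) else (R.from_euler('xyz',o,degrees=True).as_matrix() if o.size==3 else R.from_quat(o).as_matrix())
    return np.array(c['camera_matrix']),np.array(c['origin']),Rm
def pts(d,name):
    K,o,Rm=cam(name); v,u=np.mgrid[:d.shape[0],:d.shape[1]]
    p=np.stack([(u-K[0,2])/K[0,0]*d,(v-K[1,2])/K[1,1]*d,d],-1)
    return p@Rm.T+o
def ray(u,v,name,z):
    K,o,Rm=cam(name); r=Rm@np.array([(u-K[0,2])/K[0,0],(v-K[1,2])/K[1,1],1]); return o+r*(z-o[2])/r[2]
E
python3 - <<'E'
from h import *
for n in('top','side'):
    print(env.camera_info(n)); save(n+'0',n)
s=env.get_obs();print(s)
E
```

```text
{'camera_matrix': array([[499.08743859,   0.        , 272.65906776],
       [  0.        , 499.08743859, 220.18368559],
       [  0.        ,   0.        ,   1.        ]]), 'origin': array([ 0.43898833, -0.00369481,  0.99420576]), 'orientation': array([-175.79475173,    0.47055846,  -90.07135124])}
{'camera_matrix': array([[480.45546038,   0.        , 284.90713982],
       [  0.        , 480.45546038, 206.85081396],
       [  0.        ,   0.        ,   1.        ]]), 'origin': array([0.48719746, 0.86825956, 0.49951565]), 'orientation': array([-117.61372133,   -1.27546475, -177.20580392])}
{'time_s': 0.1, 'qpos': array([75.92231134, 18.43598247, -4.01723148, 83.16808828,  1.29578449,
       78.54390664, -3.25934518]), 'joint_velocities': array([ 0.15009522, -0.13083626, -0.04888201, -0.18069467, -0.02905487,
        0.04871694,  0.04638762]), 'effort': array([ 1.39941255e-05, -4.92572308e+01, -4.05539526e-01, -3.13398814e+01,
       -6.40356797e-02,  3.96020373e-02,  4.59296439e-05]), 'tool_pos': array([ 0.1668171 , -0.62772009,  0.23555633]), 'tool_rot': array([-1.79897311e+02,  5.85621527e-03,  1.48897170e+01]), 'force': array([ 0.48634027, -0.02162408, -1.36690223]), 'wrist_torque': array([0.00033819, 0.0203454 , 0.01123054]), 'grasp_force': 0.0, 'grip_width': 0.08707147305154742}
```

View pics/top0.png

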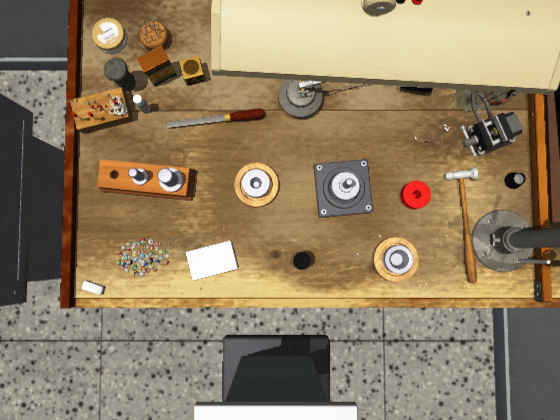

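View pics/side0.png

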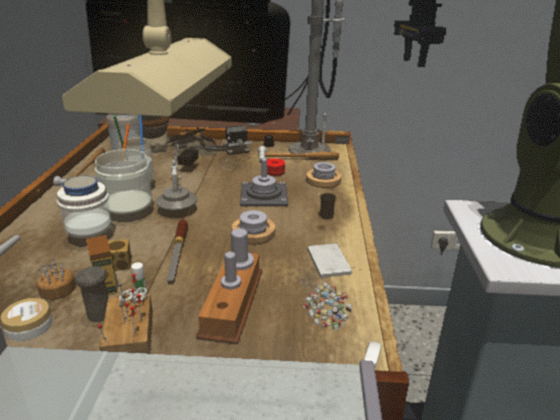

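Top view: stand at (146,180) with the empty hole at its left end; bolster with die_s and punch_s at (344,188). The saucers are at (257,184) and (397,260), the steel plate is at (212,260), and the red look-alike is at (416,195). The two saucers need an enlarged crop to find which holds the large-holed die.

```bash
python3 - <<'E'
from h import *
im=cv2.imread('pics/top0.png')
a=[cv2.resize(im[v-30:v+30,u-30:u+30],(380,380),interpolation=cv2.INTER_CUBIC) for u,v in((257,184),(397,260))]
cv2.imwrite('pics/crop1.png',np.hstack(a))
b=[cv2.resize(im[v-35:v+35,u-55:u+55],(400,255),interpolation=cv2.INTER_CUBIC) for u,v in((146,180),(344,188))]
c=cv2.resize(im[225:295,160:270],(400,255),interpolation=cv2.INTER_CUBIC)
cv2.imwrite('pics/crop2.png',np.vstack([np.hstack(b),np.hstack([c,c*0])]))
d=np.load('pics/top0.npy'); P=pts(d,'top')
for u,v in((257,184),(268,184),(397,260),(408,260),(344,188),(362,188),(212,260),(110,178),(170,178),(416,205),(300,230),(148,190)):
    print(u,v,P[v,u].round(4))
E
```

```text
257 184 [0.5824 0.035  0.0179]
268 184 [0.5788 0.0129 0.0419]
397 260 [ 0.4327 -0.2372  0.0197]
408 260 [ 0.4328 -0.2534  0.0393]
344 188 [ 0.5695 -0.1318  0.0507]
362 188 [ 0.5734 -0.171   0.022 ]
212 260 [0.433  0.1238 0.0101]
110 178 [0.5917 0.3189 0.0391]
170 178 [0.5817 0.1894 0.1   ]
416 205 [ 0.5389 -0.2735  0.03  ]
300 230 [ 4.924e-01 -5.010e-02  4.000e-04]
148 190 [0.5681 0.2446 0.0396]
```

View pics/crop1.png

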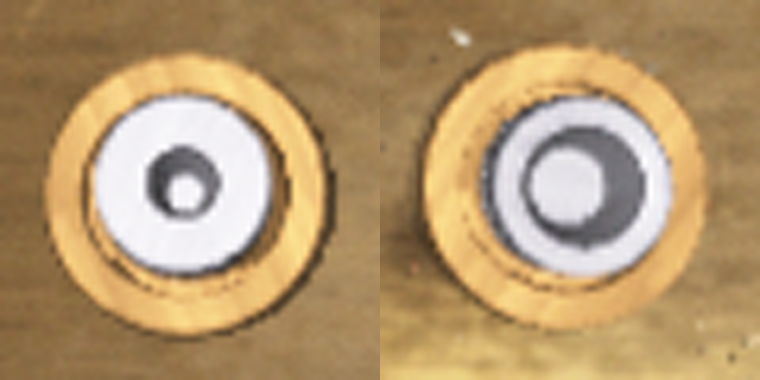

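View pics/crop2.png

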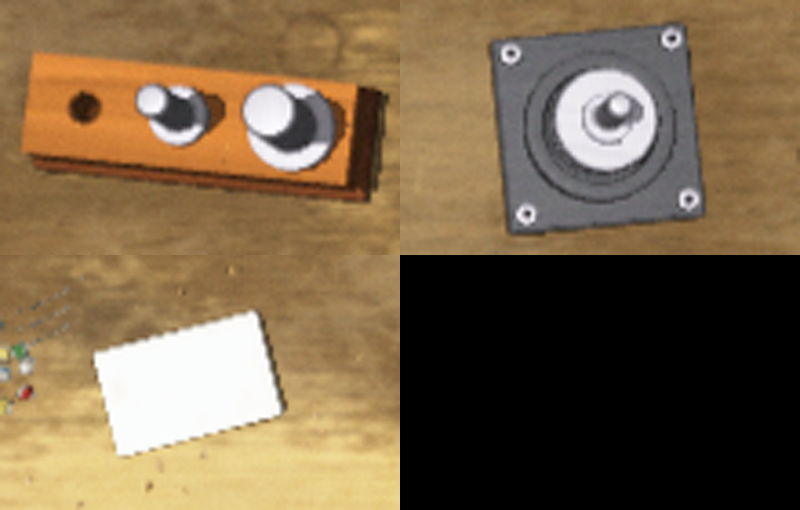

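Right saucer (397,260): die with the large (36 mm) hole, so it is die_l and tray_l. Left saucer (257,184): the 22 mm hole, so die_m, leave it. Plate (212,260) is at about 10 mm height and matches steel_flat. Now precise fits.

```bash
cat > meas.py <<'E'
from h import *
from scipy.optimize import least_squares
def circ(P,c0,zlo,zhi,rwin,r):
    """centre of a flat disc/ring of outer radius r: outline of points within height band"""
    m=(P[...,2]>zlo)&(P[...,2]<zhi)&(np.hypot(P[...,0]-c0[0],P[...,1]-c0[1])<rwin)
    q=P[m]; z=np.median(q[:,2]); 
    h=cv2.convexHull(q[:,:2].astype(np.float32))[:,0]
    f=least_squares(lambda x:np.hypot(h[:,0]-x[0],h[:,1]-x[1])-x[2],[*c0,r],loss='soft_l1',f_scale=.001).x
    return f.round(4),round(float(z),4),len(q)
def rect(P,c0,zlo,zhi,rwin):
    m=(P[...,2]>zlo)&(P[...,2]<zhi)&(np.hypot(P[...,0]-c0[0],P[...,1]-c0[1])<rwin)
    q=P[m]; return cv2.minAreaRect(q[:,:2].astype(np.float32)),len(q),round(float(np.median(q[:,2])),4)
E
python3 - <<'E'
from meas import *
for n in('top','side'):
    P=pts(np.load(f'pics/{n}0.npy'),n); print(n)
    for k,c,lo,hi,w,r in(('tray_l',(.437,-.243),.015,.022,.05,.044),('die_l',(.437,-.247),.036,.044,.032,.027),('die_m',(.58,.025),.036,.044,.032,.027),('tray_m',(.58,.03),.015,.022,.05,.044),
      ('boss',(.575,-.143),.0185,.0225,.047,.041),('die_s',(.575,-.143),.038,.047,.032,.027),('punch_s',(.575,-.143),.092,.12,.03,.007),('punch_l',(.582,.19),.095,.11,.03,.014),('punch_m',(.585,.25),.085,.1,.03,.009)):
        try: print(k,*circ(P,c,lo,hi,w,r))
        except Exception as e: print(k,e)
    print('stand',rect(P,(.585,.24),.036,.044,.12))
    print('flat',rect(P,(.433,.124),.006,.013,.07))
    print('foot',rect(P,(.575,-.143),.005,.0165,.085))
im=cv2.imread('pics/top0.png'); g=cv2.cvtColor(im,cv2.COLOR_BGR2GRAY)
w=g[168:190,102:126]; m=(w<70).astype(np.uint8)
n,l,s,c=cv2.connectedComponentsWithStats(m); print(s,c+[102,168])
i=1+np.argmax(s[1:,4]); print(ray(*(c[i]+[102,168]),'top',.04))
E
```

```text
top
tray_l [ 0.4345 -0.2357  0.043 ] 0.0179 791
die_l [ 0.4348 -0.238   0.0248] 0.0394 286
die_m [0.5812 0.0347 0.0248] 0.0402 432
tray_m [0.5814 0.0373 0.0431] 0.018 700
boss [ 0.5753 -0.1354  0.04  ] 0.0202 412
die_s [ 0.5756 -0.1362  0.0262] 0.042 443
punch_s [ 0.5744 -0.1349  0.0059] 0.0938 26
punch_l [0.5869 0.2    0.0138] 0.0998 183
punch_m [0.5928 0.2591 0.0087] 0.0953 86
stand (((0.5925979614257812, 0.2556518316268921), (0.17523802816867828, 0.05479279160499573), 83.86900329589844), 1683, 0.0403)
flat (((0.43447571992874146, 0.12346851080656052), (0.06074531376361847, 0.10915979743003845), 13.922969818115234), 1319, 0.0091)
foot (((0.5783247947692871, -0.1342601776123047), (0.13791951537132263, 0.13060589134693146), 21.309640884399414), 1673, 0.0102)
side
tray_l [ 0.4352 -0.2364  0.0436] 0.0186 206
die_l [ 0.4354 -0.2388  0.0256] 0.0405 94
die_m [0.5812 0.0332 0.0249] 0.0407 221
tray_m [0.5816 0.0367 0.0435] 0.0185 292
boss [ 0.5762 -0.1354  0.0398] 0.0207 171
die_s [ 0.5763 -0.1374  0.0269] 0.0428 142
punch_s [ 0.5755 -0.1344  0.0067] 0.0941 13
punch_l [0.5865 0.2004 0.0134] 0.1002 155
punch_m [0.5922 0.26   0.0085] 0.0943 126
stand (((0.5925809741020203, 0.2552646994590759), (0.1765107661485672, 0.05484648793935776), 84.08377075195312), 1709, 0.0408)
flat (((0.43286430835723877, 0.12511348724365234), (0.058424290269613266, 0.09571180492639542), 14.776755332946777), 948, 0.0098)
foot (((0.5758031010627747, -0.13303877413272858), (0.10750654339790344, 0.10958478599786758), 6.101055145263672), 610, 0.011)
[[  0   0  24  22 456]
 [  8   2   8   9  48]
 [  0  20  18   2  24]] [[113.69298246 178.44298246]
 [113.6875     173.95833333]
 [109.45833333 188.66666667]]
[0.59943496 0.31162385 0.04      ]
```

```bash
cat > go.py <<'E'
import sys
from h import *
def go(*tgt):
    "tool-axis shift in row units from measured pose to world target x,y,z,(yaw)"
    s=env.get_obs(); p=s['tool_pos']; r=s['tool_rot']; Rm=R.from_euler('xyz',r,degrees=True)
    t=R.from_euler('xyz',[180,0,tgt[3] if len(tgt)>3 else r[2]],degrees=True)
    print('t',round(s['time_s'],1),'pos',p.round(4),'rot',r.round(2),'w',round(s['grip_width'],4),'F',s['force'].round(1))
    print('shift',(Rm.inv().apply(np.array(tgt[:3])-p)/.1).round(3),'turn',((Rm.inv()*t).as_rotvec()/np.pi).round(4))
if __name__=='__main__': go(*map(float,sys.argv[1:]))
E
python3 - <<'E'
from h import *
P=pts(np.load('pics/top0.npy'),'top')
q=P.reshape(-1,3); 
L=q[(q[:,2]>.15)&(q[:,0]>.45)&(q[:,1]>-.4)&(q[:,1]<.5)]; print('tall min x',L[:,0].min(),L[:,2].min(), L[:,2].max(), np.percentile(L,[1,50],axis=0))
for u in(200,300,397): print([P[v,u].round(3).tolist() for v in range(292,310,4)])
q=pts(np.load('pics/side0.npy'),'side').reshape(-1,3)
L=q[(q[:,2]>.15)&(q[:,0]>.4)&(q[:,1]>-.4)&(q[:,1]<.5)]; print(np.percentile(L,[0,1,50,100],axis=0))
L=q[(q[:,2]>.1)&(q[:,0]>.3)&(q[:,0]<.6)&(q[:,1]>-.55)&(q[:,1]<-.35)]; print('post',np.percentile(L,[0,5,50,95,100],axis=0))
E
```

```text
tall min x 0.6889344674111437 0.23594793171350936 0.3684091543849073 [[ 0.69286102 -0.39544455  0.24952518]
 [ 0.74573026 -0.16640476  0.29999934]]
[[0.37, 0.148, 0.0], [0.362, 0.149, -0.002], [0.354, 0.148, 0.001], [0.346, 0.148, 0.001], [0.258, 0.27, -0.8]]
[[0.37, -0.049, 0.0], [0.362, -0.049, -0.0], [0.354, -0.049, 0.001], [0.346, -0.049, -0.0], [0.257, -0.086, -0.801]]
[[0.37, -0.241, -0.0], [0.362, -0.24, 0.0], [0.354, -0.24, 0.001], [0.346, -0.241, -0.005], [0.257, -0.431, -0.802]]
[[ 0.69052897 -0.39998366  0.15000602]
 [ 0.69744948 -0.39319373  0.15429727]
 [ 0.82931537 -0.14534534  0.28975101]
 [ 1.14608511  0.0953661   0.41669028]]
post [[ 0.40033048 -0.54597851  0.10022034]
 [ 0.40968602 -0.47500819  0.12569329]
 [ 0.46319037 -0.44164838  0.28673871]
 [ 0.48338929 -0.43251844  0.39303206]
 [ 0.491836   -0.42461804  0.40500705]]
```

Call:
jog_arm(motion=[[[0.79,-0.85,0,0,0,-0.128,0],[0.79,-0.85,0,0,0,-0.128,0],[0.79,-0.85,0,0,0,-0.128,0]]])

```text
time_s: 0.4
tool_pos: [0.2254, -0.521, 0.2361]
tool_rot: [-179.9, -0.2, 38.6]
force: [0.8, -1.1, 0.7]
grip_width: 0.087
grasp_force: 0.0
```

Call:
jog_arm(motion=[[[1.0,-0.48,0,0,0,-0.128,0],[1.0,-0.48,0,0,0,-0.128,0],[1.0,-0.48,0,0,0,-0.128,0]]])

```text
time_s: 0.7
tool_pos: [0.2744, -0.421, 0.2364]
tool_rot: [-180.0, -0.1, 61.7]
force: [0.1, 0.4, -0.5]
grip_width: 0.0869
grasp_force: 0.0
```

```bash
python3 go.py .576 -.135 .2 84; python3 - <<'E'
from h import *
for n in('top','side'):
    q=pts(np.load(f'pics/{n}0.npy'),n).reshape(-1,3)
    for a in(-.3,-.2,-.15,-.1,-.05,0,.05,.1): 
        L=q[(q[:,2]>.15)&(q[:,0]>.5)&(abs(q[:,1]-a)<.025)]
        if len(L): i=L[:,0].argmin(); print(n,a,L[i].round(3),L[:,2].min().round(3))
E
```

```text
t 0.7 pos [ 0.2744 -0.421   0.2364] rot [-1.7998e+02 -1.2000e-01  6.1690e+01] w 0.0869 F [ 0.1  0.4 -0.5]
shift [3.947 1.3   0.372] turn [ 0.     -0.0007 -0.1239]
top -0.3 [ 0.693 -0.321  0.251] 0.24
top -0.2 [ 0.697 -0.221  0.27 ] 0.243
top -0.15 [ 0.699 -0.174  0.255] 0.246
top -0.1 [ 0.702 -0.119  0.266] 0.248
top -0.05 [ 0.704 -0.074  0.256] 0.249
top 0 [ 0.707 -0.022  0.266] 0.251
top 0.05 [0.709 0.037 0.265] 0.254
top 0.1 [0.71  0.089 0.275] 0.261
side -0.3 [ 0.693 -0.315  0.244] 0.15
side -0.2 [ 0.698 -0.224  0.254] 0.15
side -0.15 [ 0.701 -0.166  0.25 ] 0.15
side -0.1 [ 0.703 -0.123  0.256] 0.15
side -0.05 [ 0.705 -0.068  0.259] 0.253
side 0 [ 0.707 -0.021  0.271] 0.254
side 0.05 [0.709 0.025 0.271] 0.257
side 0.1 [0.71  0.085 0.27 ] 0.256
```

Call:
jog_arm(motion=[[[1.0,0,0,0,0,-0.124,0],[1.0,0,0,0,0,-0.124,0],[1.0,0,0,0,0,-0.124,0]]])

```text
time_s: 1.0
tool_pos: [0.3234, -0.3326, 0.2367]
tool_rot: [180.0, -0.1, 84.2]
force: [0.7, -0.7, 0.6]
grip_width: 0.0872
grasp_force: 0.0
```

Call:
jog_arm(motion=[[[0.8,0.75,0.1,0,0,0,0.4],[0.8,0.75,0.1,0,0,0,0.4],[0.8,0.75,0.1,0,0,0,0.4]]])

```text
time_s: 1.3
tool_pos: [0.4071, -0.2629, 0.2262]
tool_rot: [179.9, -0.1, 83.8]
force: [-0.3, 0.7, -0.4]
grip_width: 0.0703
grasp_force: 0.0
```

Call:
jog_arm(motion=[[[0.8,0.75,0.3,0,0,0,0.4],[0.8,0.75,0.3,0,0,0,0.4],[0.8,0.75,0.3,0,0,0,0.4],[0.8,0.75,0.3,0,0,0,0.4]]])

```text
time_s: 1.7
tool_pos: [0.4878, -0.1951, 0.1954]
tool_rot: [-179.9, -0.1, 83.6]
force: [-0.3, 0.4, 0.1]
grip_width: 0.0528
grasp_force: 0.0
```

```bash
python3 go.py .5755 -.1348 .13 84
```

```text
t 1.7 pos [ 0.4878 -0.1951  0.1954] rot [-1.7991e+02 -1.1000e-01  8.3570e+01] w 0.0528 F [-0.3  0.4  0.1]
shift [0.696 0.805 0.654] turn [-0.0005 -0.0006 -0.0024]
```

Call:
jog_arm(motion=[[[0.7,0.8,0.5,0,0,0,0.4],[0.7,0.8,0.65,0,0,0,0.4],[0.7,0.8,0.65,0,0,0,0.4],[0.7,0.8,0.65,0,0,0,0.4]]])

```text
time_s: 2.1
tool_pos: [0.5741, -0.1361, 0.1289]
tool_rot: [-179.8, -0.1, 83.4]
force: [-1.0, 0.2, -0.3]
grip_width: 0.0521
grasp_force: 0.0
```

```bash
python3 go.py .5755 -.1348 .078 84; python3 -c "
from h import *
a,_=save('t1','top'); b,_=save('s1','side')
cv2.imwrite('pics/v1.png',np.hstack([cv2.resize(a[120:250,280:410],(390,390)),cv2.resize(b[80:230,190:340],(390,390))])[:,:,::-1])"
```

```text
t 2.1 pos [ 0.5741 -0.1361  0.1289] rot [-1.7976e+02 -1.2000e-01  8.3430e+01] w 0.0521 F [-1.   0.2 -0.3]
shift [0.013 0.015 0.509] turn [-0.0013 -0.0007 -0.0032]
```

View pics/v1.png

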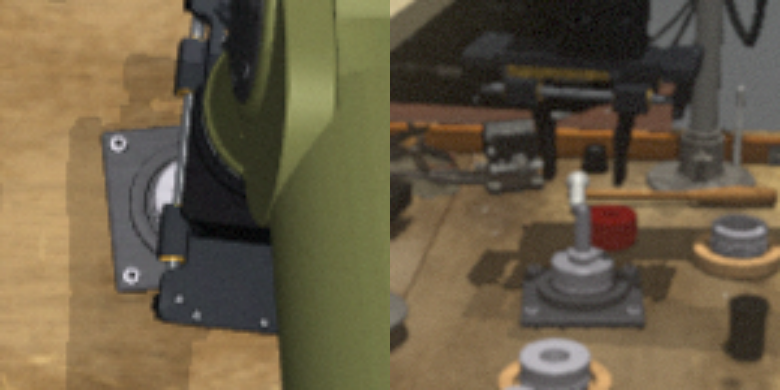

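The view shows the open fingers (548 and 622 in the crop) straddling the small punch (580). Descend and grip.

Call:
jog_arm(motion=[[[0.01,0.015,0.3,0,0,0,0.4],[0.01,0.015,0.51,0,0,0,0.4],[0.01,0.015,0.51,0,0,0,0.4],[0.01,0.015,0.51,0,0,0,0.7],[0.01,0.015,0.51,0,0,0,0.9]]], grip_force=20)

```text
time_s: 2.7
tool_pos: [0.577, -0.138, 0.0826]
tool_rot: [179.8, 0.1, 83.2]
force: [0.6, -0.4, -0.6]
grip_width: 0.0431
grasp_force: 0.0
```

Call:
jog_arm(motion=[[[0,0,0,0,0,0,1],[0,0,0,0,0,0,1],[0,0,0,0,0,0,1],[0,0,0,0,0,0,1],[0,0,0,0,0,0,1]]], grip_force=20)

```text
time_s: 3.2
tool_pos: [0.5762, -0.1366, 0.0806]
tool_rot: [-180.0, 0.0, 83.3]
force: [-0.3, 0.2, 1.4]
grip_width: 0.0136
grasp_force: 19.9
```

```bash
python3 go.py .5755 -.1348 .17 84
```

```text
t 3.2 pos [ 0.5762 -0.1366  0.0806] rot [-1.7998e+02  1.0000e-02  8.3300e+01] w 0.0136 F [-0.3  0.2  1.4]
shift [ 0.017 -0.009 -0.894] turn [-0.0001  0.0001 -0.0039]
```

Call:
jog_arm(motion=[[[0,0,-0.3,0,0,0,1],[0,0,-0.7,0,0,0,1],[0,0,-1.0,0,0,0,1],[0,0,-1.0,0,0,0,1]]])

```text
time_s: 3.6
tool_pos: [0.5792, -0.1368, 0.1853]
tool_rot: [179.5, 0.1, 83.3]
force: [0.5, -0.7, -1.1]
grip_width: 0.0136
grasp_force: 19.9
```

Call:
jog_arm(motion=[[[0.4,0,-0.1,0,0,0,1],[0.9,-0.06,-0.1,0,0,0,1],[0.9,-0.06,-0.1,0,0,0,1]]])

```text
time_s: 3.9
tool_pos: [0.5803, -0.0364, 0.1903]
tool_rot: [-180.0, -0.3, 84.0]
force: [0.0, 0.7, -1.7]
grip_width: 0.0134
grasp_force: 19.9
```

Call:
jog_arm(motion=[[[0.45,-0.03,0,0,0,0,1],[0.9,-0.06,0,0,0,0,1],[0.9,-0.06,0,0,0,0,1]]])

```text
time_s: 4.2
tool_pos: [0.584, 0.053, 0.1899]
tool_rot: [-179.9, -0.3, 84.0]
force: [-0.1, 0.1, -1.1]
grip_width: 0.0135
grasp_force: 19.9
```

Call:
jog_arm(motion=[[[0.45,-0.03,0,0,0,0,1],[0.9,-0.06,0,0,0,0,1],[0.9,-0.06,0,0,0,0,1]]])

```text
time_s: 4.5
tool_pos: [0.5877, 0.143, 0.1899]
tool_rot: [-179.9, -0.3, 84.0]
force: [-0.2, 1.1, -0.8]
grip_width: 0.0133
grasp_force: 19.9
```

Call:
jog_arm(motion=[[[0.45,-0.03,0,0,0,0,1],[0.9,-0.06,0,0,0,0,1],[0.9,-0.06,0,0,0,0,1]]])

```text
time_s: 4.8
tool_pos: [0.5914, 0.2328, 0.1897]
tool_rot: [-179.8, -0.4, 84.0]
force: [-1.1, 0.3, -1.2]
grip_width: 0.0133
grasp_force: 19.9
```

```bash
python3 go.py .598 .3113 .19 84
```

```text
t 4.8 pos [0.5914 0.2328 0.1897] rot [-179.81   -0.35   83.95] w 0.0133 F [-1.1  0.3 -1.2]
shift [ 0.788 -0.017  0.002] turn [-0.0011 -0.0019 -0.0003]
```

Call:
jog_arm(motion=[[[0.4,-0.01,0,0,0,0,1],[0.79,-0.017,0,0,0.002,0,1],[0.79,-0.017,0.3,0,0.002,0,1],[0.79,-0.017,0.6,0,0.002,0,1],[0.79,-0.017,0.6,0,0.002,0,1]]])

```text
time_s: 5.3
tool_pos: [0.5989, 0.3001, 0.1245]
tool_rot: [-179.5, -0.0, 83.4]
force: [0.1, -1.1, -0.6]
grip_width: 0.013
grasp_force: 19.9
```

```bash
python3 go.py .598 .3113 .08 84; python3 -c "
from h import *
from meas import *
a,d=save('t2','top'); b,e=save('s2','side')
cv2.imwrite('pics/v2.png',np.hstack([cv2.resize(a[110:230,60:220],(400,300)),cv2.resize(b[170:350,160:340],(400,400))[:300]])[:,:,::-1])
P=pts(e,'side')
for z in np.arange(.07,.13,.006):
  m=(abs(P[...,2]-z)<.003)&(np.hypot(P[...,0]-.598,P[...,1]-.311)<.04); q=P[m]
  if len(q): print(z.round(3),len(q),q.min(0).round(4),q.max(0).round(4))
"
```

```text
t 5.3 pos [0.5989 0.3001 0.1245] rot [-1.795e+02 -2.000e-02  8.338e+01] w 0.013 F [ 0.1 -1.1 -0.6]
shift [ 0.11  -0.018  0.445] turn [-0.0028 -0.0001 -0.0035]
0.076 6 [0.5976 0.3003 0.0769] [0.6016 0.3047 0.0788]
0.082 11 [0.597  0.3019 0.0799] [0.6028 0.3051 0.0843]
0.088 4 [0.5925 0.31   0.0892] [0.6071 0.3113 0.0905]
0.094 80 [0.5875 0.2896 0.0911] [0.6131 0.3149 0.097 ]
0.1 94 [0.588 0.294 0.097] [0.612  0.3146 0.1027]
0.106 37 [0.5939 0.2992 0.1032] [0.6059 0.309  0.1089]
0.112 32 [0.5918 0.3013 0.1091] [0.6161 0.3098 0.115 ]
0.118 91 [0.5843 0.2908 0.115 ] [0.6175 0.3125 0.121 ]
0.124 93 [0.5842 0.2899 0.1211] [0.6173 0.3133 0.127 ]
```

View pics/v2.png

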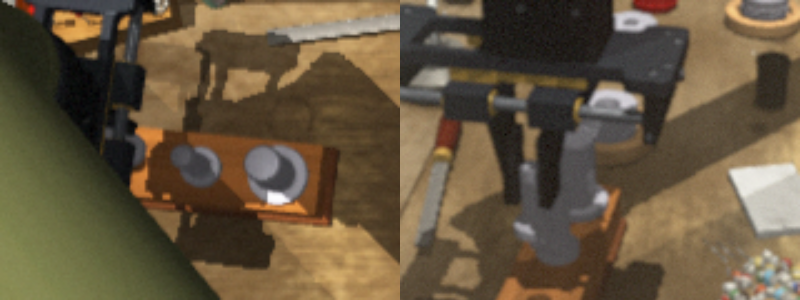

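Call:
jog_arm(motion=[[[0,0,0,0,0,0,1],[0,0,0,0,0,0,1]]])

```text
time_s: 5.6
tool_pos: [0.6031, 0.3026, 0.1325]
tool_rot: [179.9, -0.4, 83.3]
force: [0.6, 0.4, -1.1]
grip_width: 0.0134
grasp_force: 19.9
```

```bash
python3 go.py .598 .3113 .08 84; python3 -c "
from h import *
b,e=save('s3','side')
P=pts(e,'side')
for z in np.arange(.07,.115,.006):
  m=(abs(P[...,2]-z)<.003)&(np.hypot(P[...,0]-.598,P[...,1]-.311)<.04); q=P[m]
  if len(q): print(z.round(3),len(q),q.min(0).round(4),q.max(0).round(4))
"; python3 go.py .598 .3113 .08 84
```

```text
t 5.6 pos [0.6031 0.3026 0.1325] rot [179.86  -0.45  83.26] w 0.0134 F [ 0.6  0.4 -1.1]
shift [ 0.076 -0.062  0.525] turn [ 0.0008 -0.0025 -0.0041]
0.082 5 [0.6009 0.303  0.0824] [0.6057 0.3062 0.0844]
0.088 11 [0.5995 0.3042 0.0856] [0.6064 0.3075 0.0894]
0.094 16 [0.5906 0.3031 0.0952] [0.6138 0.3154 0.097 ]
0.1 111 [0.5904 0.2934 0.0972] [0.6161 0.3171 0.103 ]
0.106 62 [0.592 0.294 0.103] [0.6144 0.3172 0.1087]
0.112 37 [0.5967 0.303  0.109 ] [0.6098 0.3101 0.1149]
t 5.7 pos [0.6029 0.3026 0.1323] rot [179.87  -0.43  83.27] w 0.0133 F [-1.1 -0.5 -1.6]
shift [ 0.077 -0.06   0.523] turn [ 0.0007 -0.0024 -0.0041]
```

Call:
jog_arm(motion=[[[0.063,-0.057,0.1,0.001,-0.0024,-0.004,1],[0.063,-0.057,0.25,0.001,-0.0024,-0.004,1],[0.063,-0.057,0.25,0.001,-0.0024,-0.004,1],[0.063,-0.057,0.25,0.001,-0.0024,-0.004,1],[0.063,-0.057,0.25,0.001,-0.0024,-0.004,1]]])

```text
time_s: 6.15
tool_pos: [0.5974, 0.3093, 0.1055]
tool_rot: [-179.8, 0.1, 84.0]
force: [1.0, -0.1, -1.5]
grip_width: 0.0133
grasp_force: 19.9
```

```bash
python3 go.py .598 .3097 .0765 84;python3 -c "
from h import *
b,e=save('s4','side')
cv2.imwrite('pics/v3.png',cv2.resize(b[220:350,170:300],(520,520))[:,:,::-1])
P=pts(e,'side')
for z in np.arange(.052,.09,.006):
  m=(abs(P[...,2]-z)<.003)&(np.hypot(P[...,0]-.598,P[...,1]-.311)<.03); q=P[m]
  if len(q): print(z.round(3),len(q),q.min(0).round(4),q.max(0).round(4))
"
```

```text
t 6.2 pos [0.5974 0.3093 0.1055] rot [-1.7982e+02  8.0000e-02  8.3990e+01] w 0.0133 F [ 1.  -0.1 -1.5]
shift [0.005 0.007 0.29 ] turn [-0.001   0.0004 -0.    ]
0.052 2 [0.5968 0.3105 0.0543] [0.5981 0.3112 0.0548]
0.058 8 [0.5934 0.3099 0.0555] [0.5998 0.3138 0.061 ]
0.064 1 [0.5946 0.313  0.0619] [0.5946 0.313  0.0619]
0.07 48 [0.5847 0.3086 0.0677] [0.6084 0.3227 0.0729]
0.076 120 [0.5847 0.3002 0.073 ] [0.6095 0.3228 0.0789]
0.082 32 [0.5911 0.3102 0.079 ] [0.6044 0.3172 0.0845]
0.088 29 [0.5913 0.3105 0.0852] [0.6039 0.3187 0.0908]
```

View pics/v3.png

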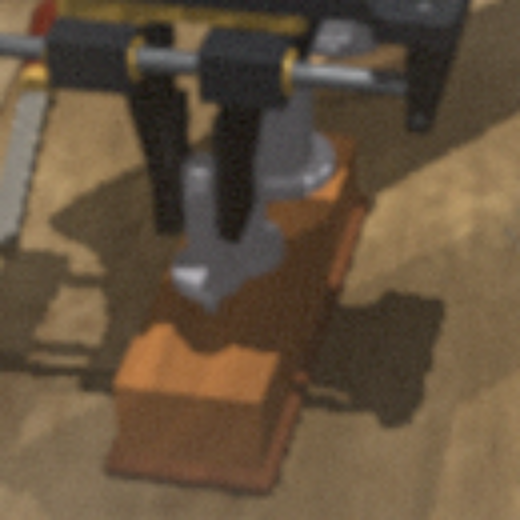

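The punch hangs upright with its collar centre at about (0.597,0.310), some 1.5 mm short of the hole. Correct that and lower.

Call:
jog_arm(motion=[[[0.017,0.015,0.05,0,0,0,1],[0.017,0.015,0.12,0,0,0,1],[0.017,0.015,0.2,0,0,0,1],[0.017,0.015,0.28,0,0,0,1],[0.017,0.015,0.28,0,0,0,1]]])

```text
time_s: 6.7
tool_pos: [0.5985, 0.3112, 0.0775]
tool_rot: [-179.8, 0.1, 84.0]
force: [-1.4, 0.3, 3.6]
grip_width: 0.0131
grasp_force: 20.0
```

Call:
jog_arm(motion=[[[0,0,0,0,0,0,1],[0,0,0.01,0,0,0,1]]])

```text
time_s: 6.9
tool_pos: [0.5986, 0.3112, 0.0774]
tool_rot: [-179.8, 0.1, 84.0]
force: [-4.6, -2.3, 11.7]
grip_width: 0.0127
grasp_force: 20.0
```

```bash
python3 go.py .598 .3097 .0765 84;python3 -c "
from h import *
b,e=save('s5','side')
P=pts(e,'side')
for z in np.arange(.034,.09,.006):
  m=(abs(P[...,2]-z)<.003)&(np.hypot(P[...,0]-.598,P[...,1]-.311)<.022); q=P[m]
  if len(q): print(z.round(3),len(q),q.min(0).round(4),q.max(0).round(4))
"
```

```text
t 6.9 pos [0.5986 0.3112 0.0774] rot [-1.7982e+02  7.0000e-02  8.4010e+01] w 0.0127 F [-4.6 -2.3 11.7]
shift [-0.016 -0.005  0.009] turn [-0.001   0.0004  0.0001]
0.04 239 [0.5763 0.2926 0.039 ] [0.6196 0.3328 0.043 ]
0.046 92 [0.586  0.3034 0.0432] [0.6115 0.3248 0.049 ]
0.052 75 [0.5867 0.3032 0.049 ] [0.6115 0.3249 0.055 ]
0.058 31 [0.5922 0.3111 0.055 ] [0.6049 0.3186 0.0607]
0.064 51 [0.5827 0.3035 0.0611] [0.6154 0.3227 0.067 ]
0.07 80 [0.5825 0.3019 0.067 ] [0.6151 0.3226 0.073 ]
0.076 89 [0.5826 0.3017 0.073 ] [0.6149 0.323  0.079 ]
0.082 85 [0.5825 0.3005 0.0791] [0.6155 0.3244 0.0849]
0.088 95 [0.5822 0.3018 0.085 ] [0.6158 0.3237 0.091 ]
```

Call:
jog_arm(motion=[[[0,0,0,0,0,0,0.7],[0,0,0,0,0,0,0.5],[0,0,0,0,0,0,0.4],[0,0,-0.2,0,0,0,0.4],[0,0,-0.6,0,0,0,0.4]]])

```text
time_s: 7.45
tool_pos: [0.5971, 0.3091, 0.1331]
tool_rot: [-179.5, 0.3, 84.0]
force: [1.2, -0.5, -0.2]
grip_width: 0.0452
grasp_force: 0.0
```

Call:
jog_arm(motion=[[[0,0,-0.5,0,0,0,0.4],[0,0,-0.8,0,0,0,0.3],[0,0,-0.8,0,0,0,0.1]]])

```text
time_s: 7.75
tool_pos: [0.6013, 0.313, 0.2223]
tool_rot: [179.7, -0.2, 84.0]
force: [0.9, 0.2, 0.5]
grip_width: 0.0611
grasp_force: 0.0
```

```bash
python3 go.py .576 -.1365 .19 84;python3 -c "
from h import *
b,e=save('s6','side')
P=pts(e,'side')
for z in np.arange(.034,.11,.006):
  m=(abs(P[...,2]-z)<.003)&(np.hypot(P[...,0]-.598,P[...,1]-.311)<.022); q=P[m]
  if len(q): print(z.round(3),len(q),q.min(0).round(4),q.max(0).round(4))
"
```

```text
t 7.8 pos [0.6013 0.313  0.2223] rot [179.73  -0.23  84.  ] w 0.0611 F [0.9 0.2 0.5]
shift [-4.498  0.217  0.306] turn [ 0.0015 -0.0013 -0.    ]
0.04 251 [0.5765 0.2898 0.0389] [0.6199 0.3327 0.0428]
0.046 109 [0.586  0.3002 0.0433] [0.6167 0.3242 0.049 ]
0.052 58 [0.5863 0.3058 0.049 ] [0.6087 0.3225 0.0546]
0.058 33 [0.592  0.3111 0.055 ] [0.6046 0.3184 0.0608]
0.064 35 [0.5917 0.3103 0.061 ] [0.6047 0.3196 0.0668]
0.07 32 [0.5915 0.3123 0.0674] [0.6044 0.3178 0.0728]
0.076 29 [0.5926 0.3123 0.0736] [0.6038 0.3186 0.079 ]
0.082 31 [0.5924 0.3122 0.0791] [0.6056 0.3189 0.0847]
0.088 45 [0.592  0.3075 0.085 ] [0.6053 0.319  0.0909]
0.094 32 [0.5936 0.3056 0.091 ] [0.6037 0.3177 0.0941]
```

Call:
jog_arm(motion=[[[-0.45,0.02,0,0,0,0,0],[-0.9,0.04,0,0,0,0,0],[-0.9,0.04,0.1,0,0,0,0]]])

```text
time_s: 8.1
tool_pos: [0.596, 0.2118, 0.2053]
tool_rot: [-179.9, 0.5, 83.4]
force: [0.2, -0.7, -0.5]
grip_width: 0.0847
grasp_force: 0.0
```

Call:
jog_arm(motion=[[[-0.45,0.02,0,0,0,0,0],[-0.9,0.04,0,0,0,0,0],[-0.9,0.04,0.1,0,0,0,0]]])

```text
time_s: 8.4
tool_pos: [0.5896, 0.1219, 0.1954]
tool_rot: [-179.8, 0.4, 83.4]
force: [1.2, -0.8, -0.3]
grip_width: 0.0864
grasp_force: 0.0
```

Call:
jog_arm(motion=[[[-0.45,0.02,0,0,0,0,0],[-0.9,0.04,0,0,0,0,0],[-0.9,0.04,0.1,0,0,0,0]]])

```text
time_s: 8.7
tool_pos: [0.5834, 0.0325, 0.1856]
tool_rot: [-179.8, 0.4, 83.4]
force: [-0.2, -1.4, 0.9]
grip_width: 0.087
grasp_force: 0.0
```

Call:
jog_arm(motion=[[[-0.45,0.02,0,0,0,0,0],[-0.9,0.04,0,0,0,0,0],[-0.9,0.04,0.1,0,0,0,0]]])

```text
time_s: 9.0
tool_pos: [0.5773, -0.0574, 0.1758]
tool_rot: [-179.8, 0.3, 83.4]
force: [0.7, -1.7, 0.2]
grip_width: 0.087
grasp_force: 0.0
```

Call:
jog_arm(motion=[[[-0.45,0.02,0,0,0,0,0],[-0.9,0.04,0.2,0,0,0,0],[-0.9,0.04,0.4,0,0,0,0],[-0.9,0.04,0.4,0,0,0,0],[-0.9,0.04,0.4,0,0,0,0]]])

```text
time_s: 9.5
tool_pos: [0.5716, -0.1367, 0.1362]
tool_rot: [-179.7, -0.0, 84.1]
force: [0.4, 0.7, -0.1]
grip_width: 0.0871
grasp_force: 0.0
```

```bash
python3 go.py .576 -.1368 .039 84;python3 -c "
from meas import *
b,e=save('s7','side');P=pts(e,'side')
print(circ(P,(.575,-.143),.038,.047,.032,.027),circ(P,(.598,.311),.0915,.1,.02,.007))
"; python3 go.py .576 -.1368 .039 84
```

```text
t 9.5 pos [ 0.5716 -0.1367  0.1362] rot [-1.7972e+02 -2.0000e-02  8.4100e+01] w 0.0871 F [ 0.4  0.7 -0.1]
shift [0.004 0.048 0.972] turn [-0.0015 -0.0001  0.0005]
(array([ 0.5757, -0.1361,  0.0257]), 0.0427, 195) (array([0.5987, 0.3113, 0.0052]), 0.0929, 29)
t 9.6 pos [ 0.5724 -0.1365  0.1372] rot [-1.7983e+02  1.0000e-02  8.4150e+01] w 0.0867 F [ 0.3  0.8 -0. ]
shift [0.001 0.039 0.982] turn [-0.0009  0.      0.0008]
```

Call:
jog_arm(motion=[[[0,0.038,0.3,-0.001,0,0,0],[0,0.038,0.6,-0.001,0,0,0],[0,0.038,0.9,-0.001,0,0,0],[0,0.038,0.98,-0.001,0,0,0],[0,0.038,0.98,-0.001,0,0,0]]])

```text
time_s: 10.05
tool_pos: [0.5753, -0.1377, 0.0389]
tool_rot: [-179.9, 0.0, 84.1]
force: [0.6, -0.2, 0.9]
grip_width: 0.0868
grasp_force: 0.0
```

Call:
jog_arm(motion=[[[0,0,0,0,0,0,0.2],[0,0,0,0,0,0,0.3],[0,0,0,0,0,0,0.4],[0,0,0,0,0,0,0.6],[0,0,0,0,0,0,0.6]]], grip_force=40)

```text
time_s: 10.55
tool_pos: [0.5753, -0.1393, 0.0395]
tool_rot: [180.0, 0.1, 84.0]
force: [-5.7, -0.3, 3.7]
grip_width: 0.0552
grasp_force: 2.8
```

```bash
python3 go.py .4337 .1243 .19 84
```

```text
t 10.6 pos [ 0.5753 -0.1393  0.0395] rot [1.7999e+02 1.0000e-01 8.3990e+01] w 0.0552 F [-5.7 -0.3  3.7]
shift [ 2.471 -1.684 -1.509] turn [ 0.0001  0.0005 -0.    ]
```

Call:
jog_arm(motion=[[[0,0,0,0,0,0,0.7],[0,0,0,0,0,0,0.7],[0,0,0,0,0,0,0.7]]])

```text
time_s: 10.85
tool_pos: [0.5747, -0.1393, 0.0394]
tool_rot: [-179.9, 0.1, 84.0]
force: [-3.6, 0.3, 5.5]
grip_width: 0.0522
grasp_force: 39.7
```

Call:
jog_arm(motion=[[[0,0,-0.1,0,0,0,0.7],[0,0,-0.3,0,0,0,0.7],[0,0,-0.6,0,0,0,0.7],[0,0,-0.9,0,0,0,0.7],[0,0,-0.9,0,0,0,0.7]]])

```text
time_s: 11.35
tool_pos: [0.5783, -0.1392, 0.1332]
tool_rot: [179.5, 0.1, 84.0]
force: [1.1, -0.1, -4.5]
grip_width: 0.0522
grasp_force: 39.6
```

```bash
python3 go.py .4337 .1243 .13 84
```

```text
t 11.3 pos [ 0.5783 -0.1392  0.1332] rot [1.7954e+02 1.4000e-01 8.4010e+01] w 0.0522 F [ 1.1 -0.1 -4.5]
shift [ 2.47  -1.713  0.012] turn [0.0025 0.0008 0.0001]
```

Call:
jog_arm(motion=[[[0.4,-0.28,0,0,0,0,0.7],[0.82,-0.57,0,0,0,0,0.7],[0.82,-0.57,0,0,0,0,0.7]]])

```text
time_s: 11.65
tool_pos: [0.5227, -0.0431, 0.1268]
tool_rot: [-179.6, -0.1, 84.6]
force: [0.3, 0.4, -5.4]
grip_width: 0.0526
grasp_force: 39.6
```

Call:
jog_arm(motion=[[[0.4,-0.28,0,0,0,0,0.7],[0.82,-0.57,0,0,0,0,0.7],[0.82,-0.57,0,0,0,0,0.7]]])

```text
time_s: 11.95
tool_pos: [0.4746, 0.0431, 0.1272]
tool_rot: [-179.7, -0.0, 84.6]
force: [-0.4, -0.0, -5.8]
grip_width: 0.0526
grasp_force: 39.6
```

Call:
jog_arm(motion=[[[0.4,-0.28,0,0,0,0,0.7],[0.82,-0.57,0,0,0,0,0.7],[0.82,-0.57,0,0,0,0,0.7],[0.82,-0.57,0,0,0,0,0.7],[0.82,-0.57,0,0,0,0,0.7]]])

```text
time_s: 12.45
tool_pos: [0.4309, 0.1224, 0.1281]
tool_rot: [-180.0, 0.1, 84.0]
force: [0.9, -0.8, -5.4]
grip_width: 0.0525
grasp_force: 39.6
```

```bash
python3 go.py .4337 .1225 .04 84; python3 -c "
from meas import *
b,e=save('s8','side');P=pts(e,'side')
cv2.imwrite('pics/v4.png',cv2.resize(b[160:310,240:440],(800,600))[:,:,::-1])
for z in np.arange(.085,.155,.006):
  m=(abs(P[...,2]-z)<.003)&(np.hypot(P[...,0]-.4337,P[...,1]-.1243)<.045); q=P[m]
  if len(q): print(z.round(3),len(q),q.min(0).round(4),q.max(0).round(4))
"
```

```text
t 12.4 pos [0.4309 0.1224 0.1281] rot [-1.7997e+02  1.1000e-01  8.3980e+01] w 0.0525 F [ 0.9 -0.8 -5.4]
shift [0.005 0.028 0.881] turn [-0.0002  0.0006 -0.0001]
0.103 42 [0.412  0.1302 0.1007] [0.4569 0.1501 0.106 ]
0.109 78 [0.4071 0.128  0.1062] [0.4588 0.1533 0.1119]
0.115 116 [0.3991 0.1232 0.112 ] [0.4678 0.153  0.118 ]
0.121 122 [0.398  0.1161 0.118 ] [0.4679 0.1539 0.1239]
0.127 155 [0.3982 0.1    0.124 ] [0.4666 0.1536 0.13  ]
0.133 363 [0.3988 0.0993 0.13  ] [0.467  0.1533 0.1356]
0.139 44 [0.3975 0.114  0.136 ] [0.469  0.1361 0.142 ]
0.145 40 [0.3952 0.1181 0.1424] [0.4692 0.1374 0.148 ]
0.151 46 [0.3956 0.113  0.148 ] [0.4712 0.1382 0.1539]
```

View pics/v4.png

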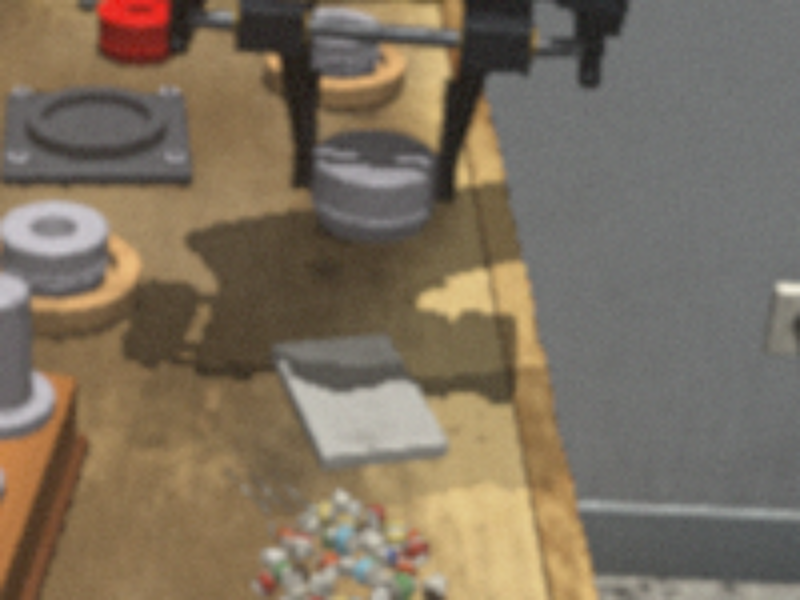

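Die_s is held level above the bench and the plate lies below. Put it down.

Call:
jog_arm(motion=[[[-0.02,0.028,0.3,0,0,0,0.7],[-0.02,0.028,0.6,0,0,0,0.7],[-0.02,0.028,0.8,0,0,0,0.7],[-0.02,0.028,0.88,0,0,0,0.7],[-0.02,0.028,0.9,0,0,0,0.7]]])

```text
time_s: 13.0
tool_pos: [0.4332, 0.1203, 0.0378]
tool_rot: [-179.9, 0.1, 83.9]
force: [-0.5, 0.4, -4.8]
grip_width: 0.0527
grasp_force: 39.6
```

Call:
jog_arm(motion=[[[0,0,0.01,0,0,0,0.7],[0,0,0.01,0,0,0,0.7]]])

```text
time_s: 13.2
tool_pos: [0.4346, 0.1211, 0.0386]
tool_rot: [179.9, 0.1, 84.0]
force: [1.2, 0.4, -5.0]
grip_width: 0.0529
grasp_force: 39.6
```

```bash
python3 go.py .4337 .1225 .036 84
```

```text
t 13.2 pos [0.4346 0.1211 0.0386] rot [1.7989e+02 6.0000e-02 8.3980e+01] w 0.0529 F [ 1.2  0.4 -5. ]
shift [ 0.013 -0.01   0.026] turn [ 0.0006  0.0003 -0.0001]
```

Not in contact yet; lower in small steps.

Call:
jog_arm(motion=[[[0,0,0.008,0,0,0,0.7],[0,0,0.016,0,0,0,0.7],[0,0,0.02,0,0,0,0.7],[0,0,0.02,0,0,0,0.7]]])

```text
time_s: 13.6
tool_pos: [0.4341, 0.1211, 0.0365]
tool_rot: [179.9, 0.1, 84.0]
force: [-1.4, -1.2, 2.1]
grip_width: 0.0525
grasp_force: 39.7
```

Call:
jog_arm(motion=[[[0,0,0,0,0,0,0.3],[0,0,0,0,0,0,0],[0,0,0,0,0,0,0],[0,0,0,0,0,0,0],[0,0,-0.2,0,0,0,0]]])

```text
time_s: 14.1
tool_pos: [0.4315, 0.1207, 0.0541]
tool_rot: [-179.7, 0.1, 84.0]
force: [0.1, -0.7, 0.9]
grip_width: 0.0834
grasp_force: 0.0
```

Call:
jog_arm(motion=[[[0,0,-0.4,0,0,0,0],[0,0,-0.8,0,0,0,0],[0,0,-0.8,0,0,0,0],[0,0,-0.8,0,0,0,0]]])

```text
time_s: 14.5
tool_pos: [0.4342, 0.1211, 0.1364]
tool_rot: [179.9, 0.1, 84.0]
force: [-0.6, 0.6, -0.3]
grip_width: 0.0873
grasp_force: 0.0
```

```bash
python3 go.py .4351 -.2385 .14 84;  python3 -c "
from meas import *
b,e=save('s9','side');P=pts(e,'side')
print(circ(P,(.434,.124),.036,.043,.035,.027))"
```

```text
t 14.5 pos [0.4342 0.1211 0.1364] rot [1.7986e+02 1.1000e-01 8.3980e+01] w 0.0873 F [-0.6  0.6 -0.3]
shift [-3.575  0.386 -0.029] turn [ 0.0008  0.0006 -0.0001]
(array([0.4353, 0.1242, 0.0273]), 0.0396, 392)
```

Call:
jog_arm(motion=[[[-0.45,0.05,0,0,0,0,0],[-0.9,0.11,0,0,0,0,0],[-0.9,0.11,0,0,0,0,0]]])

```text
time_s: 14.85
tool_pos: [0.4336, 0.0244, 0.1338]
tool_rot: [-179.8, 0.2, 83.5]
force: [-0.7, 0.7, 0.1]
grip_width: 0.087
grasp_force: 0.0
```

Call:
jog_arm(motion=[[[-0.45,0.05,0,0,0,0,0],[-0.9,0.11,0,0,0,0,0],[-0.9,0.11,0,0,0,0,0]]])

```text
time_s: 15.15
tool_pos: [0.4351, -0.0657, 0.1341]
tool_rot: [-179.8, 0.1, 83.5]
force: [-0.5, -0.1, 0.4]
grip_width: 0.087
grasp_force: 0.0
```

Call:
jog_arm(motion=[[[-0.45,0.04,0,0,0,0,0],[-0.9,0.09,0,0,0,0,0],[-0.9,0.09,0,0,0,0,0]]])

```text
time_s: 15.45
tool_pos: [0.4346, -0.1559, 0.1343]
tool_rot: [-179.8, 0.1, 83.5]
force: [-0.5, 0.3, 0.1]
grip_width: 0.0869
grasp_force: 0.0
```

Call:
jog_arm(motion=[[[-0.45,0.04,0,0,0,0,0],[-0.87,0.08,0,0,0,0,0],[-0.87,0.08,0,0,0,0,0],[-0.87,0.08,0,0,0,0,0],[-0.87,0.08,0,0,0,0,0]]])

```text
time_s: 15.95
tool_pos: [0.435, -0.2359, 0.1351]
tool_rot: [-179.9, -0.0, 84.1]
force: [-0.4, 0.4, 0.0]
grip_width: 0.087
grasp_force: 0.0
```

```bash
python3 go.py .4351 -.2385 .037 84
```

```text
t 15.9 pos [ 0.435  -0.2359  0.1351] rot [-1.799e+02 -3.000e-02  8.411e+01] w 0.087 F [-0.4  0.4  0. ]
shift [-0.027  0.006  0.981] turn [-0.0006 -0.0002  0.0006]
```

Call:
jog_arm(motion=[[[-0.027,0,0.3,0,0,0,0],[-0.027,0,0.6,0,0,0,0],[-0.027,0,0.9,0,0,0,0],[-0.027,0,0.975,0,0,0,0],[-0.027,0,0.975,0,0,0,0]]])

```text
time_s: 16.45
tool_pos: [0.4342, -0.2389, 0.0378]
tool_rot: [-179.9, -0.0, 84.1]
force: [-0.9, 0.0, -0.6]
grip_width: 0.0868
grasp_force: 0.0
```

Call:
jog_arm(motion=[[[0,0,0,0,0,0,0.2],[0,0,0,0,0,0,0.3],[0,0,0,0,0,0,0.5],[0,0,0,0,0,0,0.7],[0,0,0,0,0,0,0.7]]], grip_force=40)

```text
time_s: 16.95
tool_pos: [0.4341, -0.2409, 0.0391]
tool_rot: [-179.9, 0.1, 84.0]
force: [-5.5, 1.1, 4.8]
grip_width: 0.0549
grasp_force: 2.9
```

Call:
jog_arm(motion=[[[0,0,0,0,0,0,0.7],[0,0,0,0,0,0,0.7],[0,0,0,0,0,0,0.7]]])

```text
time_s: 17.25
tool_pos: [0.4337, -0.2409, 0.0391]
tool_rot: [-179.9, 0.1, 84.0]
force: [-3.2, 0.8, 5.5]
grip_width: 0.0531
grasp_force: 40.2
```

Call:
jog_arm(motion=[[[0,0,-0.1,0,0,0,0.7],[0,0,-0.3,0,0,0,0.7],[0,0,-0.6,0,0,0,0.7],[0,0,-0.9,0,0,0,0.7],[0,0,-0.9,0,0,0,0.7]]])

```text
time_s: 17.75
tool_pos: [0.4376, -0.2418, 0.133]
tool_rot: [179.6, 0.3, 84.0]
force: [2.0, -0.3, -2.9]
grip_width: 0.0524
grasp_force: 40.0
```

Call:
jog_arm(motion=[[[0.3,0.33,0,0,0,0,0.7],[0.59,0.65,0,0,0,0,0.7],[0.59,0.65,0,0,0,0,0.7]]])

```text
time_s: 18.05
tool_pos: [0.51, -0.1824, 0.1283]
tool_rot: [179.8, -0.2, 84.5]
force: [-1.2, 1.0, -3.4]
grip_width: 0.0528
grasp_force: 41.2
```

Call:
jog_arm(motion=[[[0.3,0.33,0,0,0,0,0.7],[0.59,0.65,0,0,0,0,0.7],[0.59,0.65,0,0,0,0,0.7],[0.59,0.65,0,0,0,0,0.7],[0.59,0.65,0,0,0,0,0.7]]])

```text
time_s: 18.55
tool_pos: [0.5751, -0.1376, 0.1274]
tool_rot: [-179.9, 0.1, 84.0]
force: [0.3, 0.0, -4.1]
grip_width: 0.053
grasp_force: 41.2
```

```bash
python3 go.py .5757 -.1375 .0415 84;  python3 -c "
from meas import *
b,e=save('s10','side');P=pts(e,'side')
for z in np.arange(.085,.15,.006):
  m=(abs(P[...,2]-z)<.003)&(np.hypot(P[...,0]-.5757,P[...,1]+.136)<.04); q=P[m]
  if len(q): print(z.round(3),len(q),q.min(0).round(4),q.max(0).round(4))
print(circ(P,(.575,-.143),.0185,.0235,.047,.041))"
```

```text
t 18.6 pos [ 0.5751 -0.1376  0.1274] rot [-1.7986e+02  1.0000e-01  8.3970e+01] w 0.053 F [ 0.3  0.  -4.1]
shift [0.003 0.008 0.859] turn [-0.0008  0.0005 -0.0002]
0.097 7 [ 0.5657 -0.1226  0.0991] [ 0.5976 -0.1135  0.1   ]
0.103 41 [ 0.5534 -0.1271  0.1002] [ 0.6    -0.1069  0.1059]
0.109 62 [ 0.5511 -0.1289  0.1061] [ 0.6026 -0.1043  0.1119]
0.115 83 [ 0.541  -0.152   0.1121] [ 0.6121 -0.1049  0.118 ]
0.121 114 [ 0.5411 -0.1551  0.1181] [ 0.6122 -0.105   0.124 ]
0.127 175 [ 0.5408 -0.1569  0.1241] [ 0.6114 -0.1054  0.1299]
0.133 43 [ 0.5409 -0.1523  0.13  ] [ 0.6119 -0.1129  0.1359]
0.139 29 [ 0.5394 -0.1505  0.1361] [ 0.6119 -0.1239  0.1418]
0.145 30 [ 0.539  -0.1508  0.1425] [ 0.6138 -0.1223  0.1477]
(array([ 0.5755, -0.1361,  0.0404]), 0.0207, 216)
```

Call:
jog_arm(motion=[[[-0.02,-0.008,0.3,0,0,0,0.7],[-0.02,-0.008,0.6,0,0,0,0.7],[-0.02,-0.008,0.75,0,0,0,0.7],[-0.02,-0.008,0.82,0,0,0,0.7],[-0.02,-0.008,0.85,0,0,0,0.7]]])

```text
time_s: 19.1
tool_pos: [0.5752, -0.1393, 0.0434]
tool_rot: [-180.0, 0.1, 84.0]
force: [0.6, -0.7, -2.1]
grip_width: 0.0528
grasp_force: 41.2
```

Call:
jog_arm(motion=[[[0,0,0.0,0,0,0,0.7],[0,0,0.01,0,0,0,0.7],[0,0,0.01,0,0,0,0.7]]])

```text
time_s: 19.4
tool_pos: [0.5761, -0.1389, 0.0435]
tool_rot: [179.9, 0.1, 84.0]
force: [-0.5, -0.1, -3.6]
grip_width: 0.0527
grasp_force: 41.2
```

Call:
jog_arm(motion=[[[0,0,0.01,0,0,0,0.7],[0,0,0.018,0,0,0,0.7],[0,0,0.023,0,0,0,0.7],[0,0,0.023,0,0,0,0.7]]])

```text
time_s: 19.8
tool_pos: [0.5757, -0.1389, 0.0411]
tool_rot: [180.0, 0.1, 84.0]
force: [-1.8, 0.4, 3.5]
grip_width: 0.053
grasp_force: 41.3
```

Call:
jog_arm(motion=[[[0,0,0,0,0,0,0.3],[0,0,0,0,0,0,0],[0,0,0,0,0,0,0],[0,0,0,0,0,0,0],[0,0,-0.2,0,0,0,0]]])

```text
time_s: 20.3
tool_pos: [0.5731, -0.1385, 0.0577]
tool_rot: [-179.7, 0.0, 84.0]
force: [-0.4, -1.0, 0.1]
grip_width: 0.0831
grasp_force: 0.0
```

Call:
jog_arm(motion=[[[0,0,-0.4,0,0,0,0],[0,0,-0.9,0,0,0,0.3],[0,0,-1.0,0,0,0,0.4],[0,0,-1.0,0,0,0,0.4],[0,0,-1.0,0,0,0,0.4]]])

```text
time_s: 20.8
tool_pos: [0.5746, -0.1388, 0.159]
tool_rot: [-179.9, 0.1, 84.0]
force: [-1.2, 1.1, -0.4]
grip_width: 0.0627
grasp_force: 0.0
```

```bash
python3 go.py .5867 .2002 .15 84;  python3 -c "
from meas import *
b,e=save('s11','side');P=pts(e,'side')
cv2.imwrite('pics/v5.png',cv2.resize(b[110:280,180:380],(700,595))[:,:,::-1])
print(circ(P,(.576,-.136),.038,.047,.032,.027),circ(P,(.5867,.2),.095,.105,.03,.014))"
```

```text
t 20.8 pos [ 0.5746 -0.1388  0.159 ] rot [-1.7991e+02  7.0000e-02  8.4000e+01] w 0.0627 F [-1.2  1.1 -0.4]
shift [ 3.384 -0.234  0.086] turn [-0.0005  0.0004 -0.    ]
(array([ 0.5774, -0.1342,  0.0274]), 0.0422, 184) (array([0.5863, 0.2005, 0.0137]), 0.1002, 156)
```

View pics/v5.png

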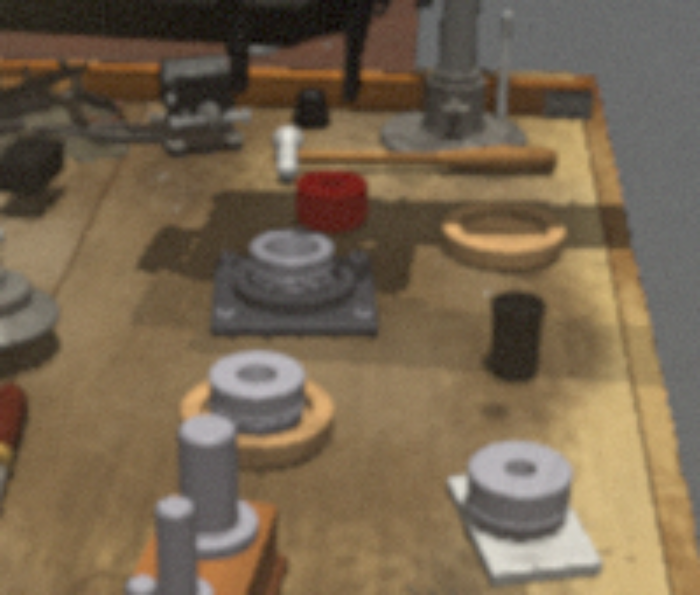

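Die_l sits flat in the bolster, tray_l is empty, and die_s is on the plate. On to punch_l.

Call:
jog_arm(motion=[[[0.45,-0.03,0,0,0,0,0.4],[0.9,-0.06,0,0,0,0,0.4],[0.9,-0.06,0,0,0,0,0.4]]])

```text
time_s: 21.15
tool_pos: [0.5776, -0.0395, 0.1585]
tool_rot: [-179.8, -0.2, 84.6]
force: [0.4, -0.2, 0.5]
grip_width: 0.0523
grasp_force: 0.0
```

Call:
jog_arm(motion=[[[0.45,-0.03,0,0,0,0,0.4],[0.9,-0.06,0,0,0,0,0.4],[0.9,-0.06,0,0,0,0,0.4]]])

```text
time_s: 21.45
tool_pos: [0.5804, 0.0506, 0.1586]
tool_rot: [-179.8, -0.2, 84.7]
force: [0.5, -0.5, 0.4]
grip_width: 0.0519
grasp_force: 0.0
```

Call:
jog_arm(motion=[[[0.45,-0.03,0,0,0,0,0.4],[0.9,-0.06,0,0,0,0,0.4],[0.9,-0.06,0,0,0,0,0.4]]])

```text
time_s: 21.75
tool_pos: [0.5831, 0.1405, 0.1585]
tool_rot: [-179.8, -0.2, 84.7]
force: [-0.2, 0.5, -0.0]
grip_width: 0.0523
grasp_force: 0.0
```

Call:
jog_arm(motion=[[[0.35,-0.03,0,0,0,0,0.4],[0.68,-0.05,0,0,0,0,0.4],[0.68,-0.05,0,0,0,0,0.4],[0.68,-0.05,0.1,0,0,0,0.4],[0.68,-0.05,0.1,0,0,0,0.4]]])

```text
time_s: 22.25
tool_pos: [0.5866, 0.1976, 0.1468]
tool_rot: [-179.8, 0.2, 83.9]
force: [-0.7, -1.1, -0.1]
grip_width: 0.0522
grasp_force: 0.0
```

```bash
python3 go.py .5866 .2 .08 84
```

```text
t 22.2 pos [0.5866 0.1976 0.1468] rot [-179.76    0.23   83.95] w 0.0522 F [-0.7 -1.1 -0.1]
shift [ 0.026 -0.     0.668] turn [-0.0013  0.0013 -0.0003]
```

Call:
jog_arm(motion=[[[0.035,0,0.3,0,0,0,0.4],[0.035,0,0.55,0,0,0,0.4],[0.035,0,0.67,0,0,0,0.4],[0.035,0,0.67,0,0,0,0.4],[0.035,0,0.67,0,0,0,0.6]]])

```text
time_s: 22.75
tool_pos: [0.5886, 0.2027, 0.0833]
tool_rot: [180.0, 0.1, 83.9]
force: [0.2, 0.9, 0.2]
grip_width: 0.0491
grasp_force: 0.0
```

Call:
jog_arm(motion=[[[0,0,0,0,0,0,0.7],[0,0,0,0,0,0,0.9],[0,0,0,0,0,0,1],[0,0,0,0,0,0,1],[0,0,0,0,0,0,1]]], grip_force=35)

```text
time_s: 23.25
tool_pos: [0.5868, 0.2038, 0.0838]
tool_rot: [-179.9, 0.1, 84.0]
force: [-4.9, -1.6, 5.0]
grip_width: 0.0275
grasp_force: 35.0
```

Call:
jog_arm(motion=[[[0,0,0,0,0,0,1],[0,0,0,0,0,0,1]]])

```text
time_s: 23.45
tool_pos: [0.5868, 0.2038, 0.0837]
tool_rot: [-179.9, 0.1, 84.0]
force: [-4.4, -1.3, 6.0]
grip_width: 0.0272
grasp_force: 35.0
```

Call:
jog_arm(motion=[[[0,0,-0.2,0,0,0,1],[0,0,-0.6,0,0,0,1],[0,0,-0.9,0,0,0,1],[0,0,-0.9,0,0,0,1]]])

```text
time_s: 23.85
tool_pos: [0.5905, 0.2048, 0.1774]
tool_rot: [179.6, -0.1, 84.0]
force: [0.5, 0.2, -4.7]
grip_width: 0.0268
grasp_force: 35.0
```

Call:
jog_arm(motion=[[[-0.45,0.03,0,0,0,0,1],[-0.85,0.06,0,0,0,0,1],[-0.85,0.06,0,0,0,0,1]]])

```text
time_s: 24.15
tool_pos: [0.5851, 0.1082, 0.1701]
tool_rot: [-179.8, 0.5, 83.4]
force: [0.3, -1.2, -5.0]
grip_width: 0.0272
grasp_force: 35.0
```

Call:
jog_arm(motion=[[[-0.45,0.03,0,0,0,0,1],[-0.85,0.06,0,0,0,0,1],[-0.85,0.06,0,0,0,0,1]]])

```text
time_s: 24.45
tool_pos: [0.5815, 0.0233, 0.1705]
tool_rot: [-179.8, 0.5, 83.4]
force: [0.5, -0.8, -5.1]
grip_width: 0.0273
grasp_force: 35.0
```

Call:
jog_arm(motion=[[[-0.45,0.03,0,0,0,0,1],[-0.85,0.06,0,0,0,0,1],[-0.85,0.06,0,0,0,0,1]]])

```text
time_s: 24.75
tool_pos: [0.5779, -0.0615, 0.1708]
tool_rot: [-179.8, 0.4, 83.4]
force: [-0.1, -0.9, -5.1]
grip_width: 0.0267
grasp_force: 35.0
```

Call:
jog_arm(motion=[[[-0.4,0.03,0,0,0,0,1],[-0.79,0.06,0,0,0,0,1],[-0.79,0.06,0,0,0,0,1],[-0.79,0.06,0.1,0,0,0,1],[-0.79,0.06,0.1,0,0,0,1]]])

```text
time_s: 25.25
tool_pos: [0.5755, -0.1297, 0.1604]
tool_rot: [-179.7, -0.0, 84.1]
force: [0.2, 0.7, -4.6]
grip_width: 0.0271
grasp_force: 35.0
```

```bash
python3 go.py .577 -.131 .0857 84;  python3 -c "
from meas import *
b,e=save('s12','side');P=pts(e,'side')
for z in np.arange(.085,.16,.006):
  m=(abs(P[...,2]-z)<.003)&(np.hypot(P[...,0]-.5757,P[...,1]+.136)<.04); q=P[m]
  if len(q): print(z.round(3),len(q),q.min(0).round(4),q.max(0).round(4))
print(circ(P,(.577,-.135),.038,.045,.032,.027))"
```

```text
t 25.2 pos [ 0.5755 -0.1297  0.1604] rot [-1.7974e+02 -3.0000e-02  8.4070e+01] w 0.0271 F [ 0.2  0.7 -4.6]
shift [-0.012  0.019  0.746] turn [-0.0015 -0.0001  0.0004]
0.097 14 [ 0.5651 -0.1341  0.0952] [ 0.5847 -0.1223  0.0996]
0.103 21 [ 0.5647 -0.1293  0.1003] [ 0.5871 -0.1205  0.1056]
0.109 27 [ 0.5627 -0.1341  0.106 ] [ 0.5893 -0.1172  0.1117]
0.115 13 [ 0.5623 -0.1256  0.1123] [ 0.5867 -0.1161  0.1178]
0.121 56 [ 0.5538 -0.1322  0.1182] [ 0.5983 -0.1089  0.124 ]
0.127 90 [ 0.5542 -0.1515  0.124 ] [ 0.5981 -0.1113  0.1299]
0.133 32 [ 0.5629 -0.1332  0.1306] [ 0.5896 -0.1193  0.1358]
0.139 38 [ 0.5627 -0.1331  0.1361] [ 0.5894 -0.1194  0.1419]
0.145 32 [ 0.5649 -0.1307  0.1423] [ 0.5997 -0.1187  0.1479]
0.151 56 [ 0.5542 -0.1343  0.148 ] [ 0.5993 -0.1157  0.1539]
0.157 54 [ 0.5541 -0.1327  0.1541] [ 0.5995 -0.1161  0.16  ]
(array([ 0.5775, -0.1343,  0.0277]), 0.0421, 183)
```

Call:
jog_arm(motion=[[[-0.012,0.014,0.3,0,0,0,1],[-0.012,0.014,0.5,0,0,0,1],[-0.012,0.014,0.62,0,0,0,1],[-0.012,0.014,0.7,0,0,0,1],[-0.012,0.014,0.73,0,0,0,1]]])

```text
time_s: 25.8
tool_pos: [0.5784, -0.1321, 0.0898]
tool_rot: [-180.0, 0.1, 84.1]
force: [0.5, 0.7, -3.9]
grip_width: 0.027
grasp_force: 35.0
```

Call:
jog_arm(motion=[[[0,0,0,0,0,0,1],[0,0,0,0,0,0,1]]])

```text
time_s: 26.0
tool_pos: [0.579, -0.1327, 0.0911]
tool_rot: [179.9, 0.1, 84.0]
force: [-0.1, 0.4, -3.8]
grip_width: 0.0271
grasp_force: 35.0
```

```bash
python3 go.py .577 -.131 .0857 84;  python3 -c "
from meas import *
b,e=save('s13','side');P=pts(e,'side')
for z in np.arange(.037,.09,.006):
  m=(abs(P[...,2]-z)<.003)&(np.hypot(P[...,0]-.5757,P[...,1]+.136)<.033); q=P[m]
  if len(q): print(z.round(3),len(q),q.min(0).round(4),q.max(0).round(4))"
```

```text
t 26.0 pos [ 0.579  -0.1327  0.0911] rot [1.7993e+02 8.0000e-02 8.4010e+01] w 0.0271 F [-0.1  0.4 -3.8]
shift [ 0.014 -0.022  0.054] turn [0.0004 0.0004 0.0001]
0.037 62 [ 0.5504 -0.1474  0.0342] [ 0.6031 -0.1053  0.0399]
0.043 115 [ 0.5506 -0.1506  0.0401] [ 0.6043 -0.1055  0.0452]
0.049 26 [ 0.5579 -0.1333  0.0486] [ 0.6012 -0.1139  0.0519]
0.055 96 [ 0.5576 -0.1549  0.052 ] [ 0.6019 -0.112   0.0579]
0.061 32 [ 0.5669 -0.1337  0.0582] [ 0.5952 -0.1134  0.064 ]
0.067 27 [ 0.5669 -0.1343  0.0641] [ 0.5923 -0.121   0.0699]
0.073 29 [ 0.567  -0.1334  0.0702] [ 0.5919 -0.1226  0.0759]
0.079 42 [ 0.5595 -0.1351  0.0762] [ 0.6027 -0.1191  0.0819]
0.085 53 [ 0.5578 -0.1334  0.082 ] [ 0.6027 -0.1184  0.0879]
```

Call:
jog_arm(motion=[[[0,-0.02,0.015,0,0,0,1],[0,-0.02,0.03,0,0,0,1],[0,-0.02,0.045,0,0,0,1],[0,-0.02,0.055,0,0,0,1],[0,-0.02,0.055,0,0,0,1]]])

```text
time_s: 26.55
tool_pos: [0.5768, -0.1322, 0.0857]
tool_rot: [180.0, 0.1, 84.0]
force: [-3.0, 2.1, 4.0]
grip_width: 0.0274
grasp_force: 35.0
```

Call:
jog_arm(motion=[[[0,0,0,0,0,0,1]]])

```text
time_s: 26.65
tool_pos: [0.5768, -0.1322, 0.0857]
tool_rot: [180.0, 0.1, 84.0]
force: [-3.1, 2.3, 6.8]
grip_width: 0.027
grasp_force: 35.0
```

Seated at the expected height with contact. Release, rise and check.

Call:
jog_arm(motion=[[[0,0,0,0,0,0,0.7],[0,0,0,0,0,0,0.4],[0,0,0,0,0,0,0.2],[0,0,0,0,0,0,0.2],[0,0,-0.3,0,0,0,0.2]]])

```text
time_s: 27.15
tool_pos: [0.5734, -0.1328, 0.111]
tool_rot: [-179.6, 0.0, 84.0]
force: [-0.5, 0.2, 0.1]
grip_width: 0.0511
grasp_force: 0.0
```

Call:
jog_arm(motion=[[[0,0,-0.4,0,0,0,0.2],[0,0,-0.7,0,0,0,0.1],[0,0,-0.7,0,0,0,0],[0,0,-0.7,0,0,0,0]]])

```text
time_s: 27.55
tool_pos: [0.5768, -0.1329, 0.1853]
tool_rot: [179.9, 0.1, 84.0]
force: [0.4, 0.3, -0.3]
grip_width: 0.082
grasp_force: 0.0
```

```bash
python3 go.py .4353 .1235 .16 84;  python3 -c "
from meas import *
b,e=save('s14','side');P=pts(e,'side')
print(circ(P,(.577,-.135),.0985,.112,.025,.014),circ(P,(.577,-.135),.038,.045,.032,.027),circ(P,(.577,-.135),.047,.053,.032,.023))
print(circ(P,(.434,.124),.036,.043,.035,.027))"
```

```text
t 27.6 pos [ 0.5768 -0.1329  0.1853] rot [1.7991e+02 1.2000e-01 8.3980e+01] w 0.082 F [ 0.4  0.3 -0.3]
shift [ 2.402 -1.677  0.245] turn [ 0.0005  0.0007 -0.0001]
(array([ 0.5778, -0.1355,  0.0135]), 0.1024, 58) (array([ 0.5772, -0.1331,  0.0265]), 0.0423, 96) (array([ 0.5765, -0.1346,  0.0228]), 0.0505, 101)
(array([0.4353, 0.1247, 0.0271]), 0.0397, 393)
```

Call:
jog_arm(motion=[[[0.4,-0.28,0,0,0,0,0],[0.8,-0.56,0,0,0,0,0],[0.8,-0.56,0,0,0,0,0]]])

```text
time_s: 27.9
tool_pos: [0.5257, -0.0399, 0.183]
tool_rot: [-179.7, -0.0, 84.5]
force: [0.5, -0.2, -0.2]
grip_width: 0.0871
grasp_force: 0.0
```

Call:
jog_arm(motion=[[[0.4,-0.28,0,0,0,0,0],[0.8,-0.56,0.2,0,0,0,0],[0.8,-0.56,0.2,0,0,0,0]]])

```text
time_s: 28.2
tool_pos: [0.4769, 0.0437, 0.1614]
tool_rot: [-179.6, 0.1, 84.5]
force: [0.3, 0.3, 0.6]
grip_width: 0.0871
grasp_force: 0.0
```

Call:
jog_arm(motion=[[[0.4,-0.28,0,0,0,0,0],[0.8,-0.56,0.2,0,0,0,0],[0.8,-0.56,0.3,0,0,0,0],[0.8,-0.56,0.3,0,0,0,0],[0.8,-0.56,0.3,0,0,0,0]]])

```text
time_s: 28.7
tool_pos: [0.4346, 0.1224, 0.1339]
tool_rot: [-179.9, 0.1, 83.9]
force: [0.6, -0.3, -0.4]
grip_width: 0.0874
grasp_force: 0.0
```

```bash
python3 go.py .4353 .1235 .037 84
```

```text
t 28.7 pos [0.4346 0.1224 0.1339] rot [-1.7993e+02  9.0000e-02  8.3940e+01] w 0.0874 F [ 0.6 -0.3 -0.4]
shift [0.014 0.007 0.969] turn [-0.0004  0.0005 -0.0004]
```

Call:
jog_arm(motion=[[[0.014,0,0.3,0,0,0,0],[0.014,0,0.6,0,0,0,0],[0.014,0,0.9,0,0,0,0],[0.014,0,0.965,0,0,0,0],[0.014,0,0.965,0,0,0,0]]])

```text
time_s: 29.2
tool_pos: [0.4345, 0.124, 0.0374]
tool_rot: [-179.9, 0.1, 83.9]
force: [-0.6, 0.2, 0.1]
grip_width: 0.087
grasp_force: 0.0
```

Call:
jog_arm(motion=[[[0,0,0,0,0,0,0.2],[0,0,0,0,0,0,0.3],[0,0,0,0,0,0,0.5],[0,0,0,0,0,0,0.7],[0,0,0,0,0,0,0.7]]], grip_force=40)

```text
time_s: 29.7
tool_pos: [0.4349, 0.125, 0.0383]
tool_rot: [179.9, 0.1, 84.0]
force: [0.1, 0.4, -0.3]
grip_width: 0.055
grasp_force: 0.0
```

Call:
jog_arm(motion=[[[0,0,0,0,0,0,0.7],[0,0,0,0,0,0,0.7],[0,0,0,0,0,0,0.7]]])

```text
time_s: 30.0
tool_pos: [0.4347, 0.125, 0.0383]
tool_rot: [180.0, 0.1, 84.0]
force: [-1.9, -0.0, 6.8]
grip_width: 0.0528
grasp_force: 40.0
```

Call:
jog_arm(motion=[[[0,0,-0.1,0,0,0,0.7],[0,0,-0.3,0,0,0,0.7],[0,0,-0.6,0,0,0,0.7],[0,0,-0.9,0,0,0,0.7],[0,0,-0.9,0,0,0,0.7]]])

```text
time_s: 30.5
tool_pos: [0.4369, 0.1259, 0.1312]
tool_rot: [179.6, 0.0, 84.0]
force: [1.4, 0.5, -4.8]
grip_width: 0.0522
grasp_force: 40.0
```

```bash
python3 go.py .4348 -.2365 .13 84
```

```text
t 30.5 pos [0.4369 0.1259 0.1312] rot [1.7961e+02 3.0000e-02 8.4020e+01] w 0.0522 F [ 1.4  0.5 -4.8]
shift [-3.607  0.357  0.016] turn [0.0022 0.0001 0.0001]
```

Call:
jog_arm(motion=[[[-0.45,0.05,0,0,0,0,0.7],[-0.9,0.1,0,0,0,0,0.7],[-0.9,0.1,0,0,0,0,0.7]]])

```text
time_s: 30.8
tool_pos: [0.4333, 0.0274, 0.1261]
tool_rot: [-179.8, 0.3, 83.5]
force: [-0.6, 0.4, -4.5]
grip_width: 0.0525
grasp_force: 40.0
```

Call:
jog_arm(motion=[[[-0.45,0.05,0,0,0,0,0.7],[-0.9,0.1,0,0,0,0,0.7],[-0.9,0.1,0,0,0,0,0.7]]])

```text
time_s: 31.1
tool_pos: [0.4338, -0.0627, 0.1265]
tool_rot: [-179.8, 0.2, 83.5]
force: [0.4, 0.5, -4.8]
grip_width: 0.0525
grasp_force: 40.0
```

Call:
jog_arm(motion=[[[-0.45,0.05,0,0,0,0,0.7],[-0.9,0.1,0,0,0,0,0.7],[-0.9,0.1,0,0,0,0,0.7]]])

```text
time_s: 31.4
tool_pos: [0.4343, -0.1532, 0.1267]
tool_rot: [-179.9, 0.2, 83.5]
force: [0.3, 0.4, -4.8]
grip_width: 0.0527
grasp_force: 40.0
```

Call:
jog_arm(motion=[[[-0.45,0.04,0,0,0,0,0.7],[-0.88,0.08,0,0,0,0,0.7],[-0.88,0.08,0,0,0,0,0.7],[-0.88,0.08,0,0,0,0,0.7],[-0.88,0.08,0,0,0,0,0.7]]])

```text
time_s: 31.9
tool_pos: [0.4345, -0.2331, 0.1272]
tool_rot: [-179.9, -0.0, 84.1]
force: [-0.1, 0.3, -5.1]
grip_width: 0.0525
grasp_force: 40.0
```

```bash
python3 go.py .4348 -.2362 .0393 84;  python3 -c "
from meas import *
b,e=save('s15','side');P=pts(e,'side')
for z in np.arange(.085,.135,.006):
  m=(abs(P[...,2]-z)<.003)&(np.hypot(P[...,0]-.4348,P[...,1]+.236)<.04); q=P[m]
  if len(q): print(z.round(3),len(q),q.min(0).round(4),q.max(0).round(4))
print(circ(P,(.4348,-.236),.015,.022,.05,.044))"
```

```text
t 31.9 pos [ 0.4345 -0.2331  0.1272] rot [-1.7989e+02 -3.0000e-02  8.4070e+01] w 0.0525 F [-0.1  0.3 -5.1]
shift [-0.031  0.008  0.879] turn [-0.0006 -0.0002  0.0004]
0.097 7 [ 0.4286 -0.2164  0.0988] [ 0.4475 -0.2097  0.1   ]
0.103 39 [ 0.412  -0.2291  0.1001] [ 0.4594 -0.207   0.106 ]
0.109 54 [ 0.4094 -0.2333  0.1061] [ 0.4622 -0.2055  0.1119]
0.115 63 [ 0.4034 -0.2354  0.1121] [ 0.4698 -0.2052  0.118 ]
0.121 75 [ 0.401  -0.2423  0.118 ] [ 0.4701 -0.2035  0.1239]
0.127 174 [ 0.4016 -0.2604  0.1243] [ 0.4704 -0.2033  0.1299]
0.133 29 [ 0.4021 -0.247   0.13  ] [ 0.4706 -0.209   0.1359]
(array([ 0.4351, -0.2352,  0.0439]), 0.0186, 252)
```

Call:
jog_arm(motion=[[[-0.03,-0.007,0.3,0,0,0,0.7],[-0.03,-0.007,0.6,0,0,0,0.7],[-0.03,-0.007,0.75,0,0,0,0.7],[-0.03,-0.007,0.82,0,0,0,0.7],[-0.03,-0.007,0.855,0,0,0,0.7]]])

```text
time_s: 32.45
tool_pos: [0.434, -0.2369, 0.0425]
tool_rot: [-180.0, 0.0, 84.1]
force: [-0.4, -0.7, -4.9]
grip_width: 0.0526
grasp_force: 40.0
```

Call:
jog_arm(motion=[[[0,0,0,0,0,0,0.7],[0,0,0.01,0,0,0,0.7],[0,0,0.01,0,0,0,0.7]]])

```text
time_s: 32.75
tool_pos: [0.4345, -0.2383, 0.0427]
tool_rot: [179.9, 0.1, 84.0]
force: [-0.2, 0.5, -4.6]
grip_width: 0.0525
grasp_force: 40.0
```

Call:
jog_arm(motion=[[[0.02,0,0.01,0,0,0,0.7],[0.02,0,0.02,0,0,0,0.7],[0.02,0,0.03,0,0,0,0.7],[0.02,0,0.034,0,0,0,0.7],[0.02,0,0.034,0,0,0,0.7]]])

```text
time_s: 33.25
tool_pos: [0.4343, -0.2359, 0.0393]
tool_rot: [-180.0, 0.1, 84.0]
force: [-3.2, 3.2, 6.1]
grip_width: 0.0525
grasp_force: 40.0
```

Contact at seated height. Release, rise, and back away so both cameras see everything.

Call:
jog_arm(motion=[[[0,0,0,0,0,0,0.3],[0,0,0,0,0,0,0],[0,0,0,0,0,0,0],[0,0,0,0,0,0,0],[0,0,-0.2,0,0,0,0]]])

```text
time_s: 33.75
tool_pos: [0.4323, -0.235, 0.0565]
tool_rot: [-179.8, -0.1, 84.0]
force: [0.4, 0.0, 0.3]
grip_width: 0.083
grasp_force: 0.0
```

Call:
jog_arm(motion=[[[0,0,-0.4,0,0,0,0],[0,0,-0.8,0,0,0,0],[0,0,-1.0,0,0,0,0],[0,0,-1.0,0,0,0,0]]])

```text
time_s: 34.15
tool_pos: [0.4364, -0.237, 0.162]
tool_rot: [179.6, 0.3, 84.0]
force: [1.1, -0.9, 0.5]
grip_width: 0.0867
grasp_force: 0.0
```

Call:
jog_arm(motion=[[[-0.45,-0.4,-0.2,0,0,0.1,0],[-0.8,-0.7,-0.4,0,0,0.13,0],[-0.8,-0.7,-0.4,0,0,0.13,0],[-0.8,-0.7,-0.4,0,0,0.13,0]]])

```text
time_s: 34.55
tool_pos: [0.3544, -0.31, 0.1984]
tool_rot: [180.0, 0.1, 60.3]
force: [0.4, 1.1, -0.1]
grip_width: 0.0871
grasp_force: 0.0
```

Call:
jog_arm(motion=[[[-0.45,-0.1,0,0,0,0.05,0],[-0.9,-0.2,0,0,0,0.13,0],[-0.9,-0.2,0,0,0,0.13,0],[-0.9,-0.2,0,0,0,0.13,0]]])

```text
time_s: 34.95
tool_pos: [0.2947, -0.3758, 0.1971]
tool_rot: [-179.9, -0.0, 37.3]
force: [0.8, 0.0, 0.7]
grip_width: 0.087
grasp_force: 0.0
```

```bash
python3 - <<'E'
from meas import *
a,d=save('t20','top'); b,e=save('s20','side')
for n,x in(('top',d),('side',e)):
    P=pts(x,n); print(n)
    for k,c,lo,hi,w,r in(('die_s',(.435,-.236),.036,.044,.032,.027),('die_m',(.58,.03),.036,.044,.032,.027),('die_l',(.577,-.134),.038,.046,.032,.027),('punch_l',(.577,-.134),.0985,.11,.03,.014),('punch_m',(.5925,.259),.09,.1,.03,.009),('punch_s',(.5985,.311),.0895,.1,.02,.007)):
        try: print(k,*circ(P,c,lo,hi,w,r))
        except Exception as ex: print(k,'none')
s=env.get_obs(); print(s['time_s'],s['tool_pos'],s['force'])
E
```

```text
top
die_s [ 0.4349 -0.2354  0.0267] 0.0397 583
die_m [0.5815 0.0367 0.0262] 0.04 501
die_l [ 0.5771 -0.1336  0.0268] 0.0419 147
punch_l [ 0.5765 -0.1358  0.0133] 0.102 179
punch_m [0.5928 0.2594 0.0086] 0.0955 79
punch_s [0.5987 0.3117 0.0068] 0.0915 36
side
die_s [ 0.4356 -0.2355  0.0268] 0.0406 176
die_m [0.5816 0.0358 0.0269] 0.0408 277
die_l [ 0.5776 -0.1328  0.0269] 0.0425 106
punch_l [ 0.5779 -0.1347  0.0135] 0.1024 57
punch_m [0.592  0.2602 0.0085] 0.0955 91
punch_s [0.5986 0.3121 0.0065] 0.0919 52
35.05 [ 0.29594719 -0.37487521  0.19760897] [ 0.17393253  1.09635466 -0.31252438]
```

View pics/t20.png

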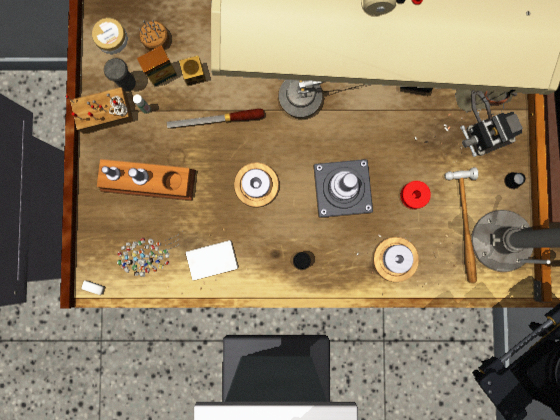

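View pics/s20.png

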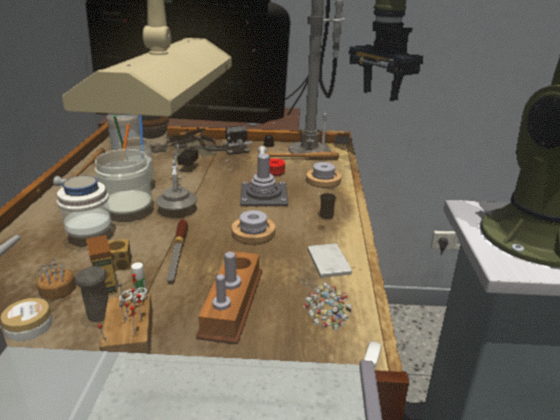

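Both views agree: die_l and punch_l stand in the bolster (344,185), die_s in tray_l (397,260), punch_s in the stand's end hole (112,171), and the middle die and punch have not moved. All heights match the seated values.

```bash
python3 -c "
from cell import env
print(env.sign_off())"
```

```text
the job is handed in; nothing more can be done
None
```

The changeover is done and handed in at about 35 s. By the last camera check, all four pieces stand seated within tolerance, and the middle die and punch have not moved; the sign-off returned no verdict.

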